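# Aim the pen thermometer at the copper sample

### The arm

A 7-joint arm with a two-finger parallel gripper is mounted at the origin on the work surface. World frame = base frame: x ahead of the robot, y to its left, z up, the work surface at z = 0. Lengths are in m, angles in rad, forces in N, time in s.
With the tool pointing down it reaches from about 0.4 to 0.85 m from the base axis. Payload 4.5 kg.
Tool frame: the origin (TCP) lies at the very end of the fingers, on their centre line; the grasp point (between the pads) lies 19 mm behind it (env.tcp_to_grasp is the distance from the TCP to the grasp point, in m); y points along the fingers, z is the direction in which the jaws open and shut, and the axes are right-handed (so a half turn about y gives the same grasp; the last joint's range is limited). The gripper opens to 85 mm and grips with 20 to 120 N. Pads are 22 mm wide; open, the fingers measure 114 mm over their backs; the gripper's body (76 mm by 85 mm) begins 54 mm behind the grasp point. The pads swing forward as they close: fully open they stand 13 mm farther back than shut.
Start: joints at [-1.199, 0.689, -0.195, 1.565, 0.157, 0.902, -0.215], TCP at [0.207, 0.59, 0.231] pointing down, gripper open.
Joint ranges: [-3.01, 3.01], [-0.46, 2.08], [-1.47, 1.51], [0.13, 2.56], [-1, 4.14], [0.04, 2.09], [-2.66, 2.66]. Speed limits (rad/s): [2.57, 2.57, 3.14, 3.14, 3.14, 3.14, 3.14].

### API

Orientations are given as [roll, pitch, yaw] about the fixed x, y, z axes, in that order (R = Rz(yaw) Ry(pitch) Rx(roll)).
In Python, from plant import state, cams, env gives the robot as it stands.
- The arm moves only by the shell command python3 -m creep 'ROWS' [FORCE]. ROWS is JSON, a list of rows, each an object of numbers: "tx", "ty", "tz": the shift along the tool's x, y, z as a fraction of full scale; "spin": the turn about the tool's y as a fraction of full scale; "fingers": the opening, from 0 (shut) to 1 (fully open). A call has 1 to 8 rows; each row is the pose to reach, as a shift and turn from the pose commanded when the call began, along the tool's axes at that moment; what a row does not reach only later rows make up. Full scale, the value 1, is 400 mm for a shift and 60 degrees for a turn. A row lasts 1/10 s, in which the tool goes at most 50 mm and 8.59 degrees, less where a joint would pass 70% of its speed; a pose out of reach is approached as far as the arm can. A call with a number of a shift or a turn outside -1 to 1 is refused whole. A call with a gripper value outside its range is refused whole. The fingers move at their own pace and stop on an object; FORCE is the grip in N (left out, the last holds). Time passes only in rows, so rows that repeat a pose let the fingers close. It gives the time, the measured TCP pose, the force and the opening at its end, in the units of the state.
- state(): the state, without advancing time (a new reading comes with each control period).
- cams.read_camera(name): name is "scene" or "top" or "wrist"; returns the picture (420x560x3 uint8, red, green, blue); there is no depth.
- cams.camera_info(name): a dict with "mtx" (3x3 intrinsics, pixels), "xyz" and "rotation" of the camera in the world; the wrist camera has in their place "T_tool_cam" (4x4, takes a point from camera to tool coordinates, whose origin is the TCP and whose axes are the tool frame's). Camera axes: x right, y up, looking along -z (the intrinsics and any distortion apply to the point x, -y, -z); pixel columns grow to the right and rows downward; lengths in m; the calibration is good to about 2 mm. A picture is of the moment at which its call begins: read the wrist's pose just before it. camera_info takes no time and is no camera call.
- env.finish_job(): hands the job in, once; it reports no verdict.
The state is a dict: "clock": time; "q": joint angles; "joint_velocities": joint speeds; "joint_efforts": joint torques, N m; "tool_pos": TCP position; "tcp_rot": TCP orientation; "wrist_force": force on the tool from outside, world axes, zero at the start; "wrist_torque": the same for the moment, N m; "finger_gap": finger opening in m.
Only numpy, scipy, OpenCV 4.12 (cv2) and the standard library are available. Lean on these libraries where they do the work, as an engineer would, in place of code of your own. Each camera call takes 0.05 s, during which the arm holds its last target.

### The job

Stand the copper cylinder upright in the middle of the small green top of the post and let go of it. Then draw the yellow pen thermometer out of its grey holder, turn it to a slant of about 45 degrees with its lens pointing down at the middle of the copper cylinder from about 100 mm away, and finish while holding it still there in the gripper, touching nothing else with it. Leave the other cylinders, the wire hook and the pocket balance where they are.

Things in the scene. Friction and masses are not known exactly. Their poses are not given: they have to be found in the camera images.
- copper_center (a point): the centre (half-way up) of the copper-coloured cylinder, loose, 28 mm diameter, 45 mm tall, about 245 g, with a thin wire eye standing 15 mm above its top; z is its axis. It starts upright at any of four places in one row along the blue board (85 x 330 mm, 6 mm thick), among three other cylinders 60 mm or more apart centre to centre
- post_top (a point): the centre of the top face of the fixed post: a green disc 40 mm in diameter, 60 mm above the table, on a thin 16 mm rod with a round dark foot (72 mm in diameter, 8 mm high); z is up
- pen_center (a point): the centre (half-way along) of the yellow pen thermometer, loose, 160 mm long, about 90 g, body 24 mm (its x) by 18 mm (its y), with a black round lens nose, 17 mm in diameter, at its lower end; z runs along the pen from the lens end to the top end (the top end is 80 mm from here). It starts upright, lens down, in the holder's socket, the upper 110 mm standing free above the holder
- pen_lens (a point): the centre of the pen thermometer's lens face, at the end of the nose, 80 mm from the pen's centre; same axes as the pen; the pen looks along its -z
- holder_top (a point): the centre of the top face of the fixed grey holder block (64 x 64 x 60 mm); its socket is 28 mm (x) by 22 mm (y), open upwards, 50 mm deep; x and y parallel to the pen's; z is up
- white_center (a point): the white plastic cylinder, same size as the copper one (28 mm diameter, 45 mm tall); its centre. A bystander on the blue board: leave it alone
- alu_center (a point): the aluminium (silver-grey) cylinder, same size as the copper one (28 mm diameter, 45 mm tall); its centre. A bystander on the blue board: leave it alone
- black_center (a point): the black plastic cylinder, same size as the copper one (28 mm diameter, 45 mm tall); its centre. A bystander on the blue board: leave it alone
- hook_mid (a point): the middle of a thin wire hook with a blue end, about 145 mm long, lying on the table. A bystander: leave it alone
- balance_mid (a point): the centre of a pocket balance, 125 x 75 x 21 mm, lying on the table. A bystander: leave it alone
Not all that is in view belongs to the job. Of the things like the part that bears pen_center, leave any that is blue; of the rest the smaller one is meant.

How it is judged:
By the outcome, as a careful person would: the job done as asked, in the order asked, and still so for the second after the job is handed in, while the arm keeps its last pose, push and grip.
It also fails if it takes over 50 s, if anything falls off the work surface, if the arm or the gripper's body presses on something with over 40 N, if the wrist force passes 120 N, or if a joint passes its speed limit or range.

## Working session

There is one attempt and no reset: what is moved stays moved. The work goes in short steps, Python scripts to look and compute and a shell command to move; the robot and the scene stay as the last step left them, time stands still between calls to the robot, and variables do not carry over. Pictures are saved under pics/ and viewed, and the job is handed in when it is done.

```bash
ls; mkdir -p pics; python3 - <<'E'
from plant import state,cams,env
import cv2
print(state())
print(env.tcp_to_grasp)
for n in ("scene","top","wrist"):
    print(n,cams.camera_info(n))
    im=cams.read_camera(n); cv2.imwrite(f"pics/{n}0.png",im[:,:,::-1])
E
```

```text
pics
{'clock': 0.0, 'q': array([-1.19922601,  0.69000944, -0.19453311,  1.5663513 ,  0.15731243,
        0.90248902, -0.21505925]), 'joint_velocities': array([-0.00091574,  0.00085235,  0.0001947 ,  0.00013194,  0.00160022,
        0.00280402,  0.00109998]), 'joint_efforts': array([ 7.37211085e-04, -5.39608705e+01, -1.26655262e+00, -1.58544409e+01,
        9.01980791e-03,  9.49268520e-03,  2.09755264e-06]), 'tool_pos': array([0.20693976, 0.58905589, 0.23046671]), 'tcp_rot': array([-1.57265442e+00, -1.29053181e-04, -3.37621673e-01]), 'wrist_force': array([0.14904594, 0.95590817, 0.80598934]), 'wrist_torque': array([ 0.0286908 ,  0.03041215, -0.02417083]), 'finger_gap': 0.0853283934265382}
0.0187
scene {'mtx': array([[453.94972454,   0.        , 286.22263953],
       [  0.        , 453.94972454, 210.98547677],
       [  0.        ,   0.        ,   1.        ]]), 'xyz': array([ 1.00576103, -0.65141119,  0.71510191]), 'rotation': array([ 0.87223716, -0.01194181,  0.64019561])}
top {'mtx': array([[448.90360738,   0.        , 276.58161421],
       [  0.        , 448.90360738, 209.68568469],
       [  0.        ,   0.        ,   1.        ]]), 'xyz': array([ 0.47129662, -0.02798281,  1.0917412 ]), 'rotation': array([ 0.09910039, -0.01351841, -1.57227852])}
wrist {'mtx': array([[353.8594325 ,   0.        , 285.18600115],
       [  0.        , 353.8594325 , 204.48178539],
       [  0.        ,   0.        ,   1.        ]]), 'T_tool_cam': array([[ 1.01313783e-03, -9.66059119e-01, -2.58319091e-01,
        -6.62117659e-02],
       [ 3.77308153e-04,  2.58319575e-01, -9.66059447e-01,
        -1.43112930e-01],
       [ 9.99999416e-01,  8.81285475e-04,  6.26215315e-04,
         6.93212021e-04],
       [ 0.00000000e+00,  0.00000000e+00,  0.00000000e+00,
         1.00000000e+00]])}
```

View pics/scene0.png

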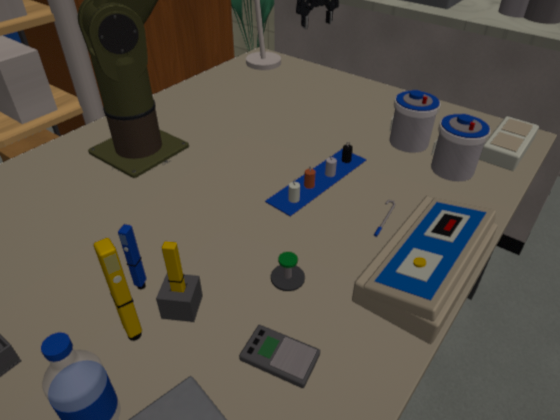

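View pics/top0.png

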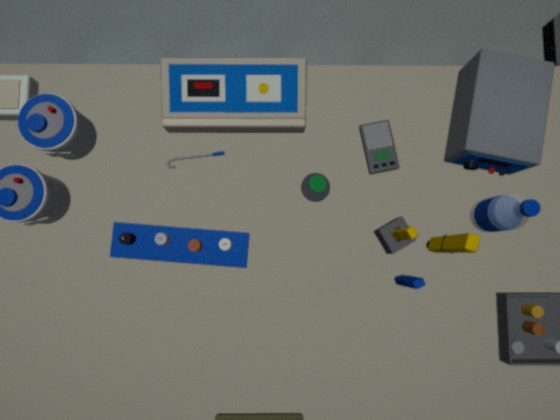

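View pics/wrist0.png

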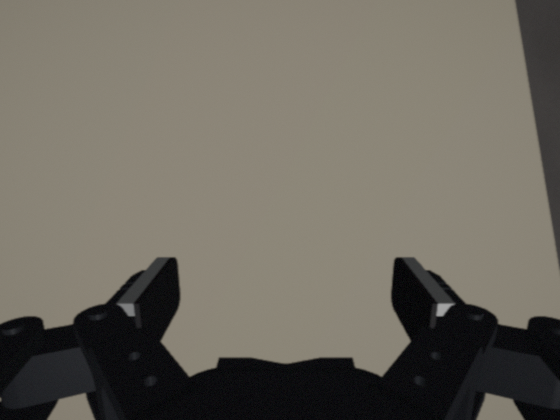

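Scene view: the copper (orange) cylinder is third in the row on the blue board at (310,178), the post is at (288,265), and the small yellow pen stands in its grey holder at (175,265). The large yellow pen and the blue one are decoys. Top view: copper is at (195,245), the green disc at (317,183), and the pen and holder at (400,233). The wrist view shows only bare table.

The tool can only spin about the vertical, so I'll get the 45° by pivoting the pen in the grip against the edge of the fixed holder.

```bash
cat > h.py <<'E'
import numpy as np, cv2
from scipy.spatial.transform import Rotation as Ro
from plant import state,cams,env
def R(rpy): return Ro.from_euler('xyz',rpy).as_matrix()
def pose(name,st=None):
    c=cams.camera_info(name); K=c['mtx']
    if name=='wrist':
        st=st or state(); T=np.eye(4);T[:3,:3]=R(st['tcp_rot']);T[:3,3]=st['tool_pos'];T=T@c['T_tool_cam']
        return K,T[:3,:3],T[:3,3]
    return K,R(c['rotation']),np.array(c['xyz'])
def ray(cam,uv):
    K,Rm,o=cam; d=np.array([(uv[0]-K[0,2])/K[0,0],-(uv[1]-K[1,2])/K[1,1],-1]); return o,Rm@(d/np.linalg.norm(d))
def onz(cam,uv,z):
    o,d=ray(cam,uv); return o+d*(z-o[2])/d[2]
def proj(cam,p):
    K,Rm,o=cam; q=Rm.T@(np.asarray(p)-o); return np.array([K[0,0]*q[0]/-q[2]+K[0,2], -K[1,1]*q[1]/-q[2]+K[1,2]])
def tri(c1,u1,c2,u2):
    o1,d1=ray(c1,u1);o2,d2=ray(c2,u2)
    A=np.stack([d1,-d2],1); s=np.linalg.lstsq(A,o2-o1,rcond=None)[0]
    a=o1+s[0]*d1;b=o2+s[1]*d2; return (a+b)/2,np.linalg.norm(a-b)
def blobs(im,lo,hi,amin=15):
    h=cv2.cvtColor(im,cv2.COLOR_RGB2HSV); m=cv2.inRange(h,lo,hi)
    n,l,s,c=cv2.connectedComponentsWithStats(m)
    return [(c[i],s[i],l==i) for i in range(1,n) if s[i,4]>=amin]
def shot(n,f=None):
    st=state(); im=cams.read_camera(n)
    if f: cv2.imwrite(f,im[:,:,::-1])
    return im,pose(n,st)
E
python3 - <<'E'
from h import *
for n in("top","scene"):
    im=cv2.imread(f"pics/{n}0.png")[:,:,::-1].copy(); c=pose(n)
    for nm,lo,hi in(("orange",(4,140,60),(16,255,255)),("green",(55,120,40),(85,255,255)),("yellow",(20,150,80),(35,255,255)),("blue",(105,150,50),(125,255,255))):
        for cc,s,m in blobs(im,lo,hi): print(n,nm,cc.round(1),s,[onz(c,cc,z).round(4)[:2] for z in (0.006,.0285,.051,.06,.17)])
    big=cv2.resize(im,None,fx=4,fy=4,interpolation=cv2.INTER_CUBIC)
    x,y=(300,150) if n=="top" else (140,220)
    cv2.imwrite(f"pics/{n}_z.png",big[4*y:4*y+560,4*x:4*x+800,::-1])
    x,y=(90,200) if n=="top" else (240,120)
    cv2.imwrite(f"pics/{n}_zc.png",big[4*y:4*y+400,4*x:4*x+700,::-1])
E
```

```text
top orange [195.2 245.1] [189 241  12   9  75] [array([0.4935, 0.1531]), array([0.4931, 0.1493]), array([0.4926, 0.1456]), array([0.4924, 0.1441]), array([0.4902, 0.1257])]
top orange [535.2 327.5] [523 321  21  14 150] [array([ 0.2964, -0.6597]), array([ 0.3   , -0.6467]), array([ 0.3037, -0.6336]), array([ 0.3051, -0.6283]), array([ 0.3228, -0.5643])]
top green [381.3 154.5] [374 150  16  10 105] [array([ 0.7162, -0.3016]), array([ 0.7111, -0.2959]), array([ 0.7061, -0.2902]), array([ 0.704, -0.288]), array([ 0.6792, -0.2602])]
top green [317.1 183.4] [309 175  17  18 230] [array([ 0.6438, -0.1421]), array([ 0.6402, -0.1397]), array([ 0.6366, -0.1373]), array([ 0.6352, -0.1364]), array([ 0.6177, -0.1248])]
top yellow [263.1  87.9] [259  84   9   9  65] [array([ 0.8849, -0.0097]), array([ 0.8763, -0.01  ]), array([ 0.8678, -0.0104]), array([ 0.8643, -0.0106]), array([ 0.8224, -0.0124])]
top yellow [408.5 231.5] [392 227  26  12 133] [array([ 0.526 , -0.3631]), array([ 0.5248, -0.3561]), array([ 0.5237, -0.3492]), array([ 0.5232, -0.3464]), array([ 0.5177, -0.3125])]
top yellow [462.
[... 7705 characters left out ...]
.4 230.9] [375 227   6   9  26] [array([0.7187, 0.1019]), array([0.7278, 0.078 ]), array([0.7369, 0.0541]), array([0.7406, 0.0445]), array([ 0.7851, -0.0724])]
scene blue [418.6 264.9] [394 246  50  38 150] [array([0.8399, 0.0593]), array([0.8452, 0.0367]), array([0.8504, 0.0142]), array([0.8525, 0.0052]), array([ 0.8783, -0.1051])]
scene blue [ 56.3 346.6] [ 41 333  31  28 647] [array([ 0.4076, -0.5191]), array([ 0.4266, -0.5233]), array([ 0.4456, -0.5275]), array([ 0.4532, -0.5292]), array([ 0.5459, -0.5497])]
scene blue [ 95.1 407.4] [ 55 377  62  43 973] [array([ 0.5572, -0.5454]), array([ 0.5714, -0.5487]), array([ 0.5856, -0.5521]), array([ 0.5913, -0.5534]), array([ 0.6609, -0.5699])]
```

```bash
ls pics
```

```text
scene0.png
scene_z.png
scene_zc.png
top0.png
top_z.png
top_zc.png
wrist0.png
```

View pics/top_z.png

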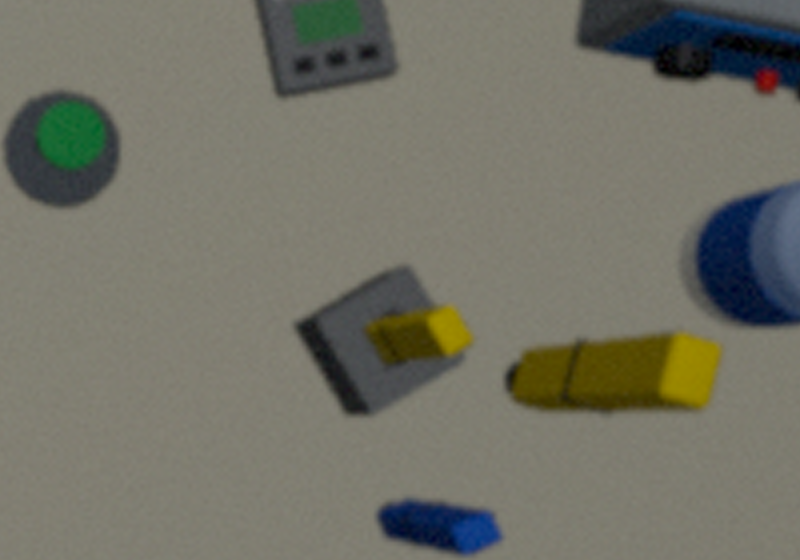

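View pics/top_zc.png

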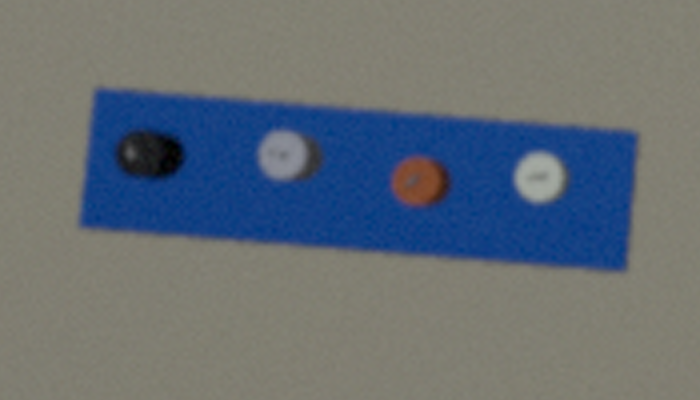

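View pics/scene_zc.png

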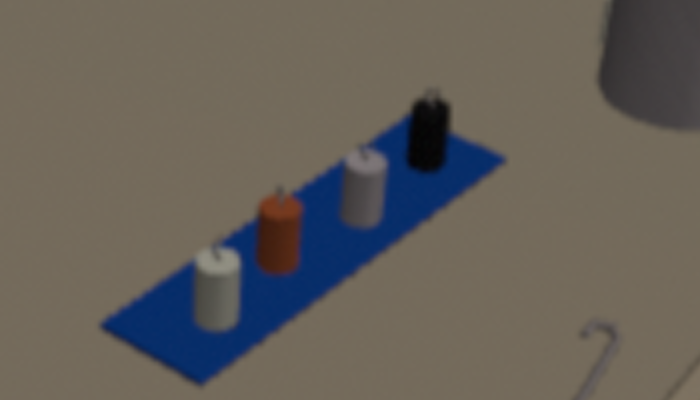

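View pics/scene_z.png

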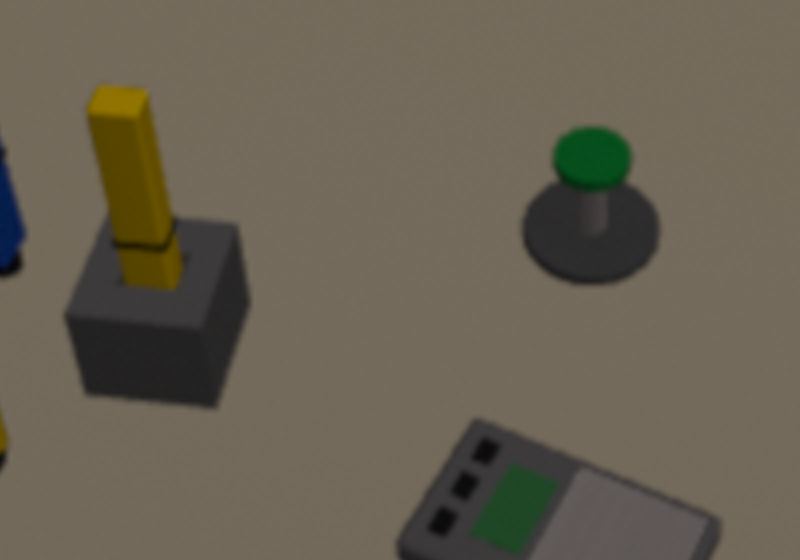

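Same layout in the zooms: copper's top is at (194.5,245) in the top view with the white neighbour about 70 mm away. The holder is turned about 30° and the pen's top is at (413,233). I'll grip the copper with the jaws across the row. First I move above it.

```bash
cat >> h.py <<'E'
def rows(p,yaw):
    st=state(); Rm=R(st['tcp_rot']); d=Rm.T@(np.array(p)-st['tool_pos'])
    dy=(yaw-np.degrees(st['tcp_rot'][2])+180)%360-180
    print("t=%.2f"%st['clock'],"tx,ty,tz",(d/.4).round(4),"spin",round(-dy/60,4),"now",st['tool_pos'].round(4),np.degrees(st['tcp_rot']).round(2),"q",st['q'].round(2),"gap",round(st['finger_gap'],4),"F",st['wrist_force'].round(1))
E
python3 -c "
from h import *
rows((.4925,.148,.15),-94.5); rows((.35,.35,.23),-94.5)"
```

```text
t=0.15 tx,ty,tz [ 1.0389  0.2029 -0.804 ] spin 1.2525 now [0.207  0.5892 0.2307] [-90.08  -0.   -19.35] q [-1.2   0.69 -0.19  1.57  0.16  0.9  -0.22] gap 0.0854 F [ 0.3  0.2 -0.3]
t=0.15 tx,ty,tz [ 0.5355  0.0024 -0.4458] spin 1.2525 now [0.207  0.5892 0.2307] [-90.08  -0.   -19.35] q [-1.2   0.69 -0.19  1.57  0.16  0.9  -0.22] gap 0.0854 F [ 0.3  0.2 -0.3]
```

```bash
python3 -m creep '[{"tx":0.536,"ty":0,"tz":-0.446,"spin":1,"fingers":1},{"tx":0.536,"ty":0,"tz":-0.446,"spin":1,"fingers":1},{"tx":0.536,"ty":0,"tz":-0.446,"spin":1,"fingers":1},{"tx":0.536,"ty":0,"tz":-0.446,"spin":1,"fingers":1},{"tx":0.536,"ty":0,"tz":-0.446,"spin":1,"fingers":1},{"tx":0.536,"ty":0,"tz":-0.446,"spin":1,"fingers":1},{"tx":0.536,"ty":0,"tz":-0.446,"spin":1,"fingers":1},{"tx":0.536,"ty":0,"tz":-0.446,"spin":1,"fingers":1}]' 40
python3 -c "
from h import *
rows((.4925,.148,.15),-94.5)"
```

```text
clock: 0.95
tool_pos: [0.3508, 0.3494, 0.2313]
tcp_rot: [-1.571, -0.001, -1.388]
wrist_force: [-0.9, 0.7, 0.0]
finger_gap: 0.0852
t=0.95 tx,ty,tz [0.5596 0.2036 0.2566] spin 0.2499 now [0.3508 0.3494 0.2313] [-8.999e+01 -3.000e-02 -7.951e+01] q [-0.93  0.52  0.08  1.96 -0.06  0.66 -0.63] gap 0.0852 F [-0.9  0.7  0. ]
```

```bash
python3 -m creep '[{"tx":0.56,"ty":0.1,"tz":0.256,"spin":0.25,"fingers":1},{"tx":0.56,"ty":0.1,"tz":0.256,"spin":0.25,"fingers":1},{"tx":0.56,"ty":0.1,"tz":0.256,"spin":0.25,"fingers":1},{"tx":0.56,"ty":0.1,"tz":0.256,"spin":0.25,"fingers":1},{"tx":0.56,"ty":0.1,"tz":0.256,"spin":0.25,"fingers":1},{"tx":0.56,"ty":0.1,"tz":0.256,"spin":0.25,"fingers":1},{"tx":0.56,"ty":0.1,"tz":0.256,"spin":0.25,"fingers":1}]' 
python3 - <<'E'
from h import *
im,c=shot("wrist","pics/w1.png")
for cc,s,m in blobs(im,(4,140,50),(16,255,255)): print(cc.round(1),s,onz(c,cc,.051))
print(proj(c,(.4925,.148,.051)))
rows((.4925,.148,.15),-94.5)
E
```

```text
clock: 1.65
tool_pos: [0.4926, 0.1487, 0.1908]
tcp_rot: [-1.571, 0.0, -1.646]
wrist_force: [-0.5, 0.7, 0.6]
finger_gap: 0.0851
[285.7 196.6] [271 186  29  19 261] [0.4918371  0.14589442 0.051     ]
[286.273778   194.01979564]
t=1.70 tx,ty,tz [0.0058 0.1025 0.0021] spin 0.0058 now [0.4919 0.1503 0.191 ] [-9.006e+01  6.000e-02 -9.415e+01] q [-0.44  0.61  0.09  1.95 -0.1   0.59 -0.36] gap 0.0852 F [-0.7  0.7 -0.1]
```

View pics/w1.png

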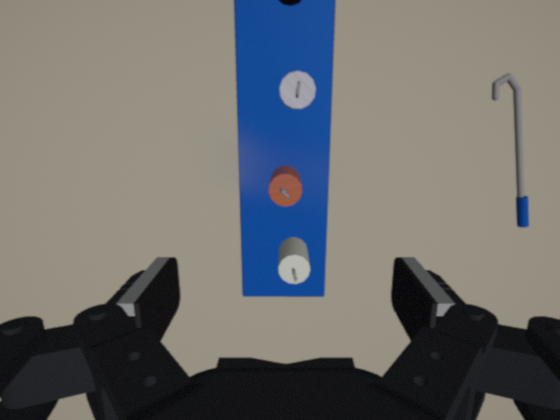

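Wrist view: copper is at (285,187), with its top face centred near (286,191). It sits in line with the jaw centre, with white in front at (293,265) and aluminium behind at (297,90). The measured point agrees with the top view to a few mm.

```bash
python3 - <<'E'
from h import *
c=pose("wrist"); im=cv2.imread("pics/w1.png")[:,:,::-1].copy()
h=cv2.cvtColor(im,cv2.COLOR_RGB2HSV)
print(h[160:215:3,286].tolist())
m=cv2.inRange(h,(0,110,40),(18,255,255)); m[:150]=0;m[220:]=0
xs=cv2.boundingRect(m);print(xs, m.sum()/255)
for r in range(165,212,3): print(r,np.flatnonzero(m[r])[[0,-1]] if m[r].any() else '')
for u in((286,190),(286,191),(286,192)): print(onz(c,u,.051))
E
```

```text
[[109, 191, 148], [109, 191, 147], [152, 75, 85], [176, 95, 94], [178, 100, 97], [6, 129, 146], [7, 130, 149], [7, 133, 149], [7, 133, 150], [7, 135, 153], [3, 72, 128], [2, 50, 132], [0, 44, 128], [9, 149, 154], [9, 154, 151], [1, 103, 141], [108, 215, 148], [108, 219, 148], [108, 219, 148]]
(270, 173, 31, 33) 723.0
165 
168 
171 
174 [280 290]
177 [275 297]
180 [272 298]
183 [271 299]
186 [270 300]
189 [270 300]
192 [270 300]
195 [271 299]
198 [272 298]
201 [275 295]
204 [280 289]
207 
210 
[0.49172319 0.15311968 0.051     ]
[0.49166203 0.15228244 0.051     ]
[0.49160078 0.15144394 0.051     ]
```

```bash
python3 -c "
from h import *
rows((.492,.1515,.1),-94.5)"
python3 -m creep '[{"tx":0,"ty":0.22,"tz":0.001,"spin":0,"fingers":1},{"tx":0,"ty":0.22,"tz":0.001,"spin":0,"fingers":1},{"tx":0,"ty":0.22,"tz":0.001,"spin":0,"fingers":1}]'
python3 - <<'E'
from h import *
im,c=shot("wrist","pics/w2.png")
h=cv2.cvtColor(im,cv2.COLOR_RGB2HSV); m=cv2.inRange(h,(0,110,40),(18,255,255))
for r in range(100,330,4):
    f=np.flatnonzero(m[r,200:380]); 
    if len(f)>4: print(r,f[[0,-1]]+200)
rows((.492,.1515,.1),-94.5); print(proj(c,(.492,.1515,.051)),proj(c,(.492,.1535,.051)))
E
```

```text
t=1.70 tx,ty,tz [-0.0027  0.2275  0.0003] spin 0.0058 now [0.4919 0.1503 0.191 ] [-9.006e+01  6.000e-02 -9.415e+01] q [-0.44  0.61  0.09  1.95 -0.1   0.59 -0.36] gap 0.0852 F [-0.7  0.7 -0.1]
clock: 2.0
tool_pos: [0.4885, 0.151, 0.0997]
tcp_rot: [-1.58, -0.002, -1.641]
wrist_force: [0.1, -0.1, 0.8]
finger_gap: 0.0857
192 [292 300]
196 [286 306]
200 [277 309]
204 [276 311]
208 [275 312]
212 [274 313]
216 [273 314]
220 [272 315]
224 [272 316]
228 [271 316]
232 [271 316]
236 [273 315]
240 [274 313]
244 [278 309]
248 [284 304]
t=2.05 tx,ty,tz [-0.0017  0.005   0.0041] spin 0.0071 now [0.4903 0.1509 0.102 ] [-9.029e+01 -4.000e-02 -9.407e+01] q [-0.42  0.76  0.06  2.01 -0.11  0.38 -0.35] gap 0.0853 F [ 0.4  0.2 -0.1]
[293.47465745 228.05164723] [293.24757392 224.73155104]
```

View pics/w2.png

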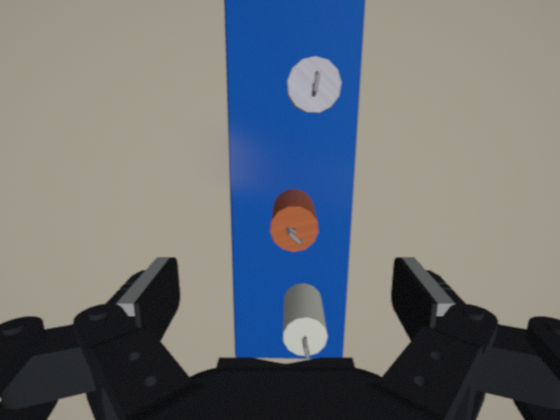

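Wrist view: copper's top face is at (294,227) and is clear of the neighbours. The lateral offset changed from the last view, probably because the arm was still settling, so I'll look once more.

```bash
python3 - <<'E'
from h import *
for i in range(2):
    rows((.492,.152,.016),-94.5)
    im,c=shot("wrist")
    h=cv2.cvtColor(im,cv2.COLOR_RGB2HSV); m=cv2.inRange(h,(0,110,40),(18,255,255))
    for r in (220,228,236):
        f=np.flatnonzero(m[r,200:380]); print(r,f[[0,-1]]+200)
    print(onz(c,(f[[0,-1]].mean()+200,227),.051))
rows((.492,.152,.016),-94.5)
E
```

```text
t=2.05 tx,ty,tz [-0.0031  0.215   0.0051] spin 0.0071 now [0.4903 0.1509 0.102 ] [-9.029e+01 -4.000e-02 -9.407e+01] q [-0.42  0.76  0.06  2.01 -0.11  0.38 -0.35] gap 0.0853 F [ 0.4  0.2 -0.1]
220 [269 312]
228 [268 313]
236 [271 310]
[0.49234677 0.15148227 0.051     ]
t=2.10 tx,ty,tz [-2.70e-03  2.19e-01  2.00e-04] spin 0.0061 now [0.492  0.1509 0.1036] [-9.007e+01  3.000e-02 -9.413e+01] q [-0.42  0.76  0.06  2.01 -0.11  0.38 -0.35] gap 0.0853 F [-0.3 -0.3  1.4]
220 [266 308]
228 [265 309]
236 [268 307]
[0.49240936 0.15105569 0.051     ]
t=2.15 tx,ty,tz [-0.0028  0.2215 -0.0032] spin 0.0052 now [0.493  0.1507 0.1046] [-8.992e+01  8.000e-02 -9.419e+01] q [-0.42  0.75  0.06  2.01 -0.11  0.38 -0.35] gap 0.0854 F [ 0.8 -1.3  0.6]
```

```bash
python3 -m creep '[{"tx":0,"ty":0.1,"tz":0,"spin":0,"fingers":1},{"tx":0,"ty":0.15,"tz":0,"spin":0,"fingers":1},{"tx":0,"ty":0.19,"tz":0,"spin":0,"fingers":1},{"tx":0,"ty":0.221,"tz":0,"spin":0,"fingers":1},{"tx":0,"ty":0.221,"tz":0,"spin":0,"fingers":1},{"tx":0,"ty":0.221,"tz":0,"spin":0,"fingers":1},{"tx":0,"ty":0.221,"tz":0,"spin":0,"fingers":1}]'
python3 - <<'E'
from h import *
im,c=shot("wrist","pics/w3.png")
rows((.4924,.1513,.016),-94.5)
E
```

```text
clock: 2.85
tool_pos: [0.4935, 0.1494, 0.0161]
tcp_rot: [-1.569, 0.001, -1.647]
wrist_force: [0.1, -0.6, 0.0]
finger_gap: 0.0852
t=2.90 tx,ty,tz [-0.0047 -0.0001 -0.0029] spin 0.0025 now [0.4934 0.1494 0.016 ] [-8.990e+01  5.000e-02 -9.435e+01] q [-0.4   0.92  0.03  2.03 -0.12  0.19 -0.34] gap 0.0854 F [0.4 1.  0.4]
```

View pics/w3.png

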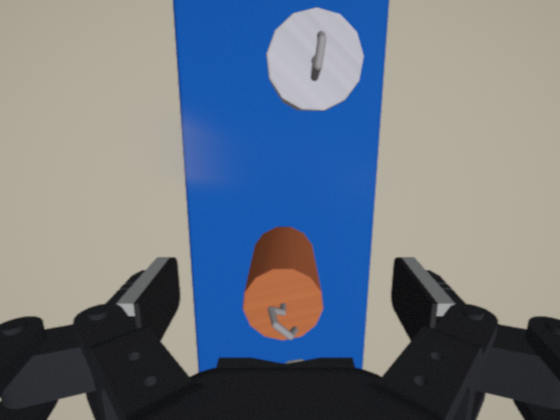

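The cylinder is between the open pads, with its top face at (283,300). I'll make a small along-row correction and close.

```bash
python3 -c "
from h import *
print(onz(pose('wrist'),(283,300),.051))"
python3 -m creep '[{"tx":-0.004,"ty":0,"tz":-0.002,"spin":0,"fingers":1},{"tx":-0.004,"ty":0,"tz":-0.002,"spin":0,"fingers":0},{"tx":-0.004,"ty":0,"tz":-0.002,"spin":0,"fingers":0},{"tx":-0.004,"ty":0,"tz":-0.002,"spin":0,"fingers":0},{"tx":-0.004,"ty":0,"tz":-0.002,"spin":0,"fingers":0},{"tx":-0.004,"ty":0,"tz":-0.002,"spin":0,"fingers":0},{"tx":-0.004,"ty":0,"tz":-0.002,"spin":0,"fingers":0},{"tx":-0.004,"ty":0,"tz":-0.002,"spin":0,"fingers":0}]' 45
python3 - <<'E'
from h import *
im,c=shot("wrist","pics/w4.png")
rows((.4924,.1513,.016),-94.5)
E
```

```text
[0.49208707 0.15297295 0.051     ]
clock: 3.7
tool_pos: [0.4921, 0.1507, 0.015]
tcp_rot: [-1.571, 0.0, -1.647]
wrist_force: [0.8, 0.1, 2.8]
finger_gap: 0.026
t=3.75 tx,ty,tz [-0.0015 -0.0024  0.0005] spin 0.0023 now [0.4922 0.1507 0.015 ] [-8.998e+01  1.000e-02 -9.436e+01] q [-0.4   0.92  0.03  2.03 -0.12  0.18 -0.34] gap 0.0258 F [-0.2 -0.3  3.4]
```

View pics/w4.png

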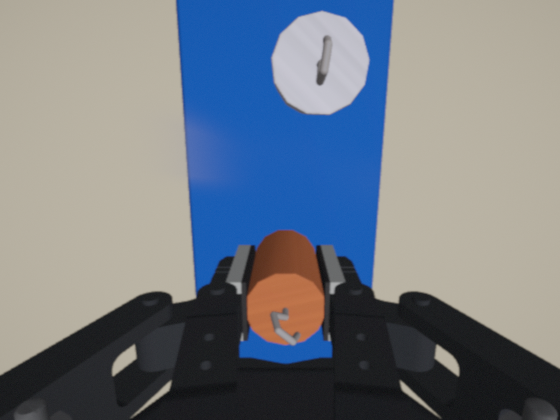

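Copper is gripped (gap 26 mm), with its top at (286,300) in the wrist view, centred between the pads. Lift next.

```bash
python3 -m creep '[{"tx":0,"ty":-0.1,"tz":0,"spin":0,"fingers":0},{"tx":0,"ty":-0.2,"tz":0,"spin":0,"fingers":0},{"tx":0,"ty":-0.3,"tz":0,"spin":0,"fingers":0},{"tx":0,"ty":-0.46,"tz":0,"spin":0,"fingers":0},{"tx":0,"ty":-0.46,"tz":0,"spin":0,"fingers":0},{"tx":0,"ty":-0.46,"tz":0,"spin":0,"fingers":0}]'
python3 - <<'E'
from h import *
rows((.640,-.21,.2),-94.5)
E
```

```text
clock: 4.35
tool_pos: [0.4933, 0.1512, 0.2009]
tcp_rot: [-1.566, 0.002, -1.647]
wrist_force: [0.5, 0.4, -3.6]
finger_gap: 0.0257
t=4.35 tx,ty,tz [0.8725 0.0023 0.4343] spin 0.0024 now [0.4933 0.1512 0.2009] [-89.75   0.12 -94.35] q [-0.45  0.59  0.1   1.94 -0.1   0.61 -0.36] gap 0.0257 F [ 0.5  0.4 -3.6]
```

```bash
python3 -m creep '[{"tx":0.87,"ty":0,"tz":0.434,"spin":0,"fingers":0},{"tx":0.87,"ty":0,"tz":0.434,"spin":0,"fingers":0},{"tx":0.87,"ty":0,"tz":0.434,"spin":0,"fingers":0},{"tx":0.87,"ty":0,"tz":0.434,"spin":0,"fingers":0},{"tx":0.87,"ty":0,"tz":0.434,"spin":0,"fingers":0},{"tx":0.87,"ty":0,"tz":0.434,"spin":0,"fingers":0},{"tx":0.87,"ty":0,"tz":0.434,"spin":0,"fingers":0},{"tx":0.87,"ty":0,"tz":0.434,"spin":0,"fingers":0}]'
python3 -m creep '[{"tx":0,"ty":0,"tz":0,"spin":0,"fingers":0},{"tx":0,"ty":0,"tz":0,"spin":0,"fingers":0},{"tx":0,"ty":0,"tz":0,"spin":0,"fingers":0},{"tx":0,"ty":0,"tz":0,"spin":0,"fingers":0}]'
python3 - <<'E'
from h import *
im,c=shot("wrist","pics/w5.png")
for cc,s,m in blobs(im,(55,110,40),(85,255,255)): print(cc.round(1),s,onz(c,cc,.06))
rows((.636,-.137,.2),-94.5)
E
```

```text
clock: 5.15
tool_pos: [0.6376, -0.2131, 0.1958]
tcp_rot: [-1.575, -0.0, -1.649]
wrist_force: [0.6, -0.2, -2.4]
finger_gap: 0.0261
clock: 5.55
tool_pos: [0.6383, -0.207, 0.1979]
tcp_rot: [-1.573, 0.002, -1.644]
wrist_force: [1.1, -0.3, -2.6]
finger_gap: 0.0255
[274.9 102.6] [ 249   76   52   54 2178] [ 0.6346108  -0.13481988  0.06      ]
[367.9 266.8] [354 248  29  38 793] [ 0.70343721 -0.27637773  0.06      ]
t=5.60 tx,ty,tz [-0.1749 -0.0039 -0.0191] spin 0.0048 now [ 0.6385 -0.2073  0.1983] [-9.007e+01  8.000e-02 -9.421e+01] q [ 0.22  0.79  0.04  1.45 -0.04  0.91  0.2 ] gap 0.0257 F [-0.3 -0.  -1.4]
```

View pics/w5.png

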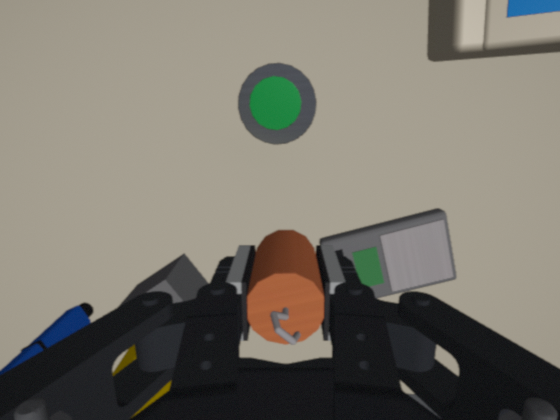

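Wrist view: the green disc is at (275,103), giving (0.6346, −0.1348), within about 3 mm of the fixed cameras. Next I get the cylinder's offset in the tool frame.

```bash
python3 - <<'E'
from h import *
c=cams.camera_info('wrist');K=c['mtx'];T=c['T_tool_cam']
im=cv2.imread("pics/w5.png")[:,:,::-1].copy()
h=cv2.cvtColor(im,cv2.COLOR_RGB2HSV); m=cv2.inRange(h,(0,110,40),(18,255,255))
for r in range(225,350,8):
    f=np.flatnonzero(m[r,200:380]); 
    if len(f)>4: print(r,f[[0,-1]]+200)
for v in (298,302,306):
    o=T[:3,3]; d=T[:3,:3]@np.array([(286-K[0,2])/K[0,0],-(v-K[1,2])/K[1,1],-1]); s=(-.036-o[1])/d[1]; print(v,(o+s*d).round(4))
E
```

```text
233 [273 298]
241 [262 308]
249 [258 313]
257 [254 316]
265 [253 318]
273 [251 320]
281 [249 321]
289 [248 323]
297 [246 324]
305 [247 324]
313 [247 324]
321 [248 322]
329 [253 316]
337 [263 307]
298 [-0.0048 -0.036  -0.0005]
302 [-0.0033 -0.036  -0.0005]
306 [-0.0018 -0.036  -0.0005]
```

```bash
python3 -c "
from h import *
rows((.6352,-.138,.11),-94.5)"
python3 -m creep '[{"tx":-0.08,"ty":0,"tz":-0.013,"spin":0,"fingers":0},{"tx":-0.17,"ty":0,"tz":-0.021,"spin":0,"fingers":0},{"tx":-0.17,"ty":0.1,"tz":-0.021,"spin":0,"fingers":0},{"tx":-0.172,"ty":0.22,"tz":-0.021,"spin":0,"fingers":0},{"tx":-0.172,"ty":0.22,"tz":-0.021,"spin":0,"fingers":0},{"tx":-0.172,"ty":0.22,"tz":-0.021,"spin":0,"fingers":0},{"tx":-0.172,"ty":0.22,"tz":-0.021,"spin":0,"fingers":0},{"tx":-0.172,"ty":0.22,"tz":-0.021,"spin":0,"fingers":0}]'
python3 - <<'E'
from h import *
rows((.6352,-.138,.070),-94.5)
im,c=shot("wrist","pics/w6.png")
im,c=shot("scene","pics/s6.png")
rows((.6352,-.138,.070),-94.5)
E
```

```text
t=5.60 tx,ty,tz [-0.1719  0.2211 -0.0206] spin 0.0048 now [ 0.6385 -0.2073  0.1983] [-9.007e+01  8.000e-02 -9.421e+01] q [ 0.22  0.79  0.04  1.45 -0.04  0.91  0.2 ] gap 0.0257 F [-0.3 -0.  -1.4]
clock: 6.4
tool_pos: [0.6375, -0.1408, 0.1137]
tcp_rot: [-1.566, -0.001, -1.647]
wrist_force: [-0.2, 0.1, -1.6]
finger_gap: 0.0258
t=6.40 tx,ty,tz [-0.0066  0.1091 -0.0067] spin 0.0021 now [ 0.6375 -0.1408  0.1137] [-8.971e+01 -3.000e-02 -9.438e+01] q [ 0.13  0.87  0.04  1.58 -0.05  0.69  0.11] gap 0.0258 F [-0.2  0.1 -1.6]
t=6.50 tx,ty,tz [-0.0062  0.1073 -0.0049] spin 0.0022 now [ 0.6368 -0.1406  0.1129] [-8.980e+01 -2.000e-02 -9.437e+01] q [ 0.13  0.87  0.04  1.58 -0.05  0.69  0.11] gap 0.0261 F [ 0.5  0.5 -2.2]
```

View pics/w6.png

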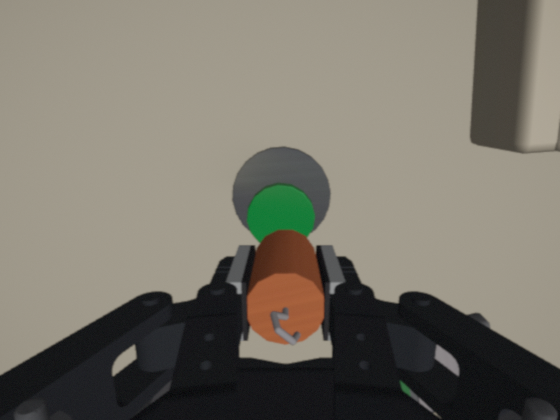

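View pics/s6.png

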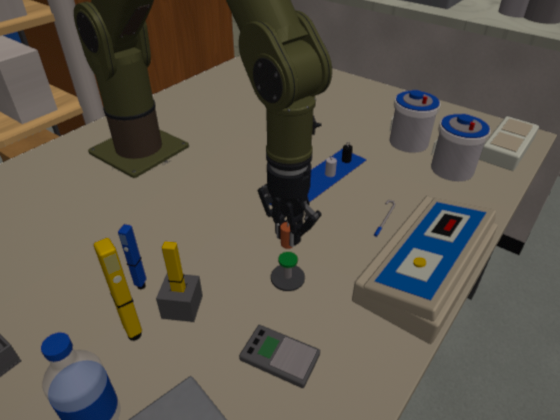

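Wrist view: the disc (columns 248–316, centre about (281,217)) lies below and slightly in front of the cylinder. The scene view confirms the cylinder hangs just above the post. Lower most of the way and check again.

```bash
python3 - <<'E'
from h import *
print(onz(pose("wrist"),(281.7,217),.06))
E
python3 -m creep '[{"tx":-0.004,"ty":0.05,"tz":-0.005,"spin":0,"fingers":0},{"tx":-0.004,"ty":0.08,"tz":-0.005,"spin":0,"fingers":0},{"tx":-0.004,"ty":0.09,"tz":-0.005,"spin":0,"fingers":0},{"tx":-0.004,"ty":0.09,"tz":-0.005,"spin":0,"fingers":0},{"tx":-0.004,"ty":0.09,"tz":-0.005,"spin":0,"fingers":0},{"tx":-0.004,"ty":0.09,"tz":-0.005,"spin":0,"fingers":0}]'
python3 - <<'E'
from h import *
rows((.6352,-.138,.070),-94.5)
im,c=shot("wrist","pics/w7.png")
print(proj(c,(.6352,-.1355,.06)))
m=sum(m for cc,s,m in blobs(im,(55,110,40),(85,255,255),100))
for r in range(190,270,6):
    f=np.flatnonzero(m[r,:])
    if len(f): print(r,f[[0,-1]])
im,c=shot("scene"); cv2.imwrite("pics/s7.png",cv2.resize(im[200:310,230:370,::-1],None,fx=5,fy=5,interpolation=2))
E
```

```text
[ 0.63460591 -0.13427801  0.06      ]
clock: 7.1
tool_pos: [0.6343, -0.1386, 0.0756]
tcp_rot: [-1.569, -0.0, -1.647]
wrist_force: [-0.8, -0.3, -1.4]
finger_gap: 0.0259
t=7.10 tx,ty,tz [-0.0018  0.0139  0.0021] spin 0.0023 now [ 0.6343 -0.1386  0.0756] [-8.992e+01 -1.000e-02 -9.436e+01] q [ 0.12  0.92  0.04  1.61 -0.05  0.62  0.11] gap 0.0259 F [-0.8 -0.3 -1.4]
[288.19037542 245.74645446]
202 [284 284]
208 [267 307]
214 [259 315]
220 [254 320]
226 [250 324]
232 [248 325]
238 [247 327]
244 [247 327]
250 [316 316]
```

View pics/s7.png

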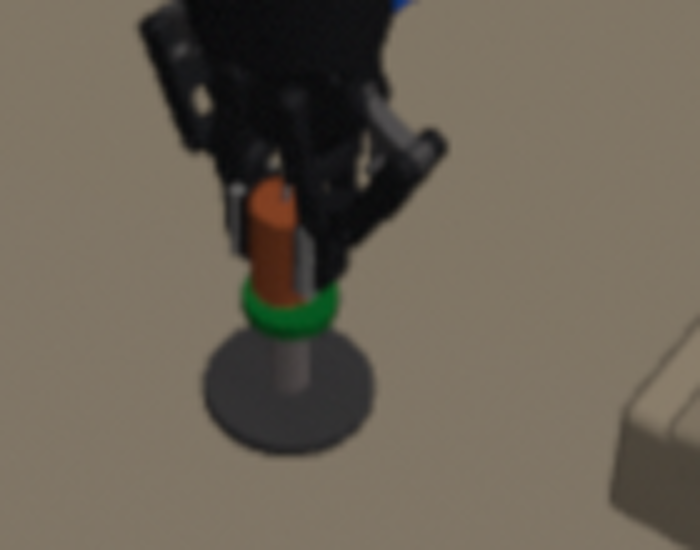

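View pics/w7.png

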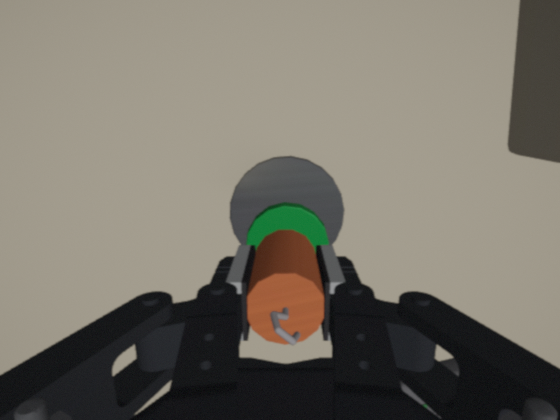

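```bash
python3 - <<'E'
from h import *
c=cams.camera_info('wrist');K=c['mtx'];T=c['T_tool_cam']
def pt(p): 
    q=T[:3,:3].T@(np.array(p)-T[:3,3]); return K[0,0]*q[0]/-q[2]+K[0,2],-K[1,1]*q[1]/-q[2]+K[1,2]
for off in (-.005,-.0025,0,.0025): print(off,pt((off-.014,.009,0)),pt((off+.014,-.036,0)))
# disc: top edge in tool frame at table tool y = z_tcp-.06
for zt in (.0756,.074): 
  for d in (-.006,-.004,-.002,0): print(zt,d,pt((d-.02,zt-.06,0)))
E
```

```text
-0.005 (np.float64(286.9759064936093), np.float64(218.30607776401646)) (np.float64(287.5277267863566), np.float64(333.7653984139309))
-0.0025 (np.float64(286.9742670504313), np.float64(223.59735326343815)) (np.float64(287.5227164707424), np.float64(340.00249465201836))
0 (np.float64(286.9726408360967), np.float64(228.8459328917111)) (np.float64(287.5177583697373), np.float64(346.17459148356085))
0.0025 (np.float64(286.9710276911313), np.float64(234.05233134861652)) (np.float64(287.51285167134665), np.float64(352.28269972079175))
0.0756 -0.006 (np.float64(286.9169839840935), np.float64(199.61268716334013))
0.0756 -0.004 (np.float64(286.91589362850294), np.float64(203.7903931834349))
0.0756 -0.002 (np.float64(286.91481012761074), np.float64(207.94183537299554))
0.0756 0 (np.float64(286.9137334169796), np.float64(212.0672606237433))
0.074 -0.006 (np.float64(286.93193940284505), np.float64(200.47028821411084))
0.074 -0.004 (np.float64(286.9307910832804), np.float64(204.68495076759552))
0.074 -0.002 (np.float64(286.9296500511748), np.float64(208.87286625355182))
0.074 0 (np.float64(286.9285162373763), np.float64(213.03428847975465))
```

Wrist and scene views agree that the cylinder must shift about 4 mm toward +y and 0.8 mm toward +x to be centred. Correct that, then lower.

```bash
python3 -m creep '[{"tx":-0.0095,"ty":0,"tz":0.002,"spin":0,"fingers":0},{"tx":-0.0095,"ty":0,"tz":0.002,"spin":0,"fingers":0},{"tx":-0.0095,"ty":0.006,"tz":0.002,"spin":0,"fingers":0},{"tx":-0.0095,"ty":0.01,"tz":0.002,"spin":0,"fingers":0},{"tx":-0.0095,"ty":0.01,"tz":0.002,"spin":0,"fingers":0},{"tx":-0.0095,"ty":0.01,"tz":0.002,"spin":0,"fingers":0},{"tx":-0.0095,"ty":0.01,"tz":0.002,"spin":0,"fingers":0}]'
python3 - <<'E'
from h import *
im,c=shot("wrist","pics/w8.png")
m=sum(m for cc,s,m in blobs(im,(55,110,40),(85,255,255),100))
for r in range(190,270,4):
    f=np.flatnonzero(m[r,:])
    if len(f): print(r,f[[0,-1]])
rows((.6352,-.134,.069),-94.5)
im,c=shot("scene"); cv2.imwrite("pics/s8.png",cv2.resize(im[200:310,230:370,::-1],None,fx=5,fy=5,interpolation=2))
E
```

```text
clock: 7.9
tool_pos: [0.6348, -0.1348, 0.0709]
tcp_rot: [-1.571, -0.0, -1.647]
wrist_force: [0.5, -0.2, -1.8]
finger_gap: 0.0259
214 [278 297]
218 [267 306]
222 [262 313]
226 [256 316]
230 [253 320]
234 [251 323]
238 [249 324]
242 [247 326]
246 [254 316]
250 [315 316]
t=7.95 tx,ty,tz [-0.0021  0.0047  0.0008] spin 0.0023 now [ 0.6348 -0.1348  0.0709] [-89.99   0.   -94.36] q [ 0.12  0.92  0.04  1.61 -0.05  0.61  0.11] gap 0.0264 F [ 0.1 -0.9 -1.8]
```

View pics/s8.png

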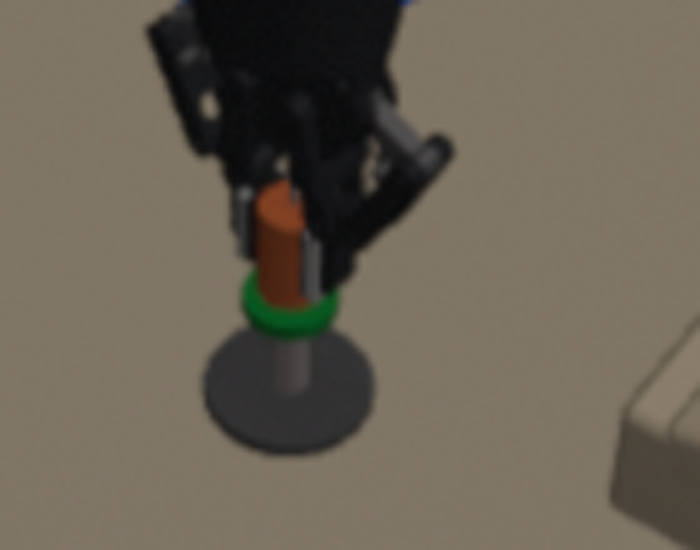

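View pics/w8.png

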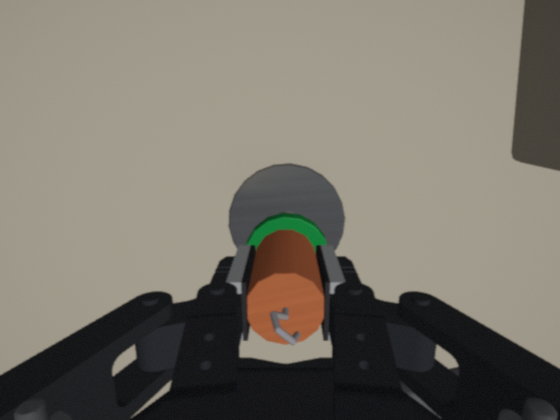

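Nearly centred: the disc rim is at row 213 and the cylinder's bottom edge at row 230. In the scene crop the cylinder's axis is about 290 against the disc's 291. A last 1 mm shift, then touch down.

```bash
python3 -m creep '[{"tx":-0.003,"ty":0,"tz":0.001,"spin":0,"fingers":0},{"tx":-0.003,"ty":0.003,"tz":0.001,"spin":0,"fingers":0},{"tx":-0.003,"ty":0.0045,"tz":0.001,"spin":0,"fingers":0},{"tx":-0.003,"ty":0.0045,"tz":0.001,"spin":0,"fingers":0},{"tx":-0.003,"ty":0.0045,"tz":0.001,"spin":0,"fingers":0}]'
python3 -m creep '[{"tx":0,"ty":0.001,"tz":0,"spin":0,"fingers":0},{"tx":0,"ty":0.001,"tz":0,"spin":0,"fingers":0},{"tx":0,"ty":0.001,"tz":0,"spin":0,"fingers":0}]'
python3 - <<'E'
from h import *
im,c=shot("wrist","pics/w9.png")
rows((.6352,-.134,.069),-94.5)
E
```

```text
clock: 8.5
tool_pos: [0.6353, -0.1334, 0.0692]
tcp_rot: [-1.571, 0.0, -1.647]
wrist_force: [-0.1, 1.8, -0.3]
finger_gap: 0.0262
clock: 8.8
tool_pos: [0.6353, -0.1334, 0.0691]
tcp_rot: [-1.571, 0.0, -1.647]
wrist_force: [-0.9, 1.7, 4.8]
finger_gap: 0.0263
t=8.85 tx,ty,tz [ 0.0017  0.0003 -0.0002] spin 0.0026 now [ 0.6353 -0.1333  0.0691] [-8.999e+01  2.000e-02 -9.435e+01] q [ 0.12  0.93  0.04  1.61 -0.05  0.61  0.11] gap 0.0256 F [-2.   1.7  5.4]
```

Contact (Fz about +5 N). Release gently, then rise.

```bash
python3 -m creep '[{"tx":0,"ty":0,"tz":0,"spin":0,"fingers":0.42},{"tx":0,"ty":0,"tz":0,"spin":0,"fingers":0.55},{"tx":0,"ty":0,"tz":0,"spin":0,"fingers":0.8},{"tx":0,"ty":0,"tz":0,"spin":0,"fingers":0.8},{"tx":0,"ty":0,"tz":0,"spin":0,"fingers":0.8}]'
python3 - <<'E'
from h import *
im,c=shot("wrist","pics/w10.png")
rows((.6352,-.134,.2),-94.5)
E
```

```text
clock: 9.35
tool_pos: [0.6353, -0.1336, 0.0685]
tcp_rot: [-1.571, -0.0, -1.647]
wrist_force: [0.2, 0.0, -0.8]
finger_gap: 0.0682
t=9.40 tx,ty,tz [ 1.000e-03 -3.286e-01 -1.000e-04] spin 0.0024 now [ 0.6353 -0.1336  0.0686] [-90.     0.   -94.36] q [ 0.12  0.93  0.04  1.61 -0.05  0.61  0.11] gap 0.0685 F [ 0.4 -0.5  0.8]
```

View pics/w10.png

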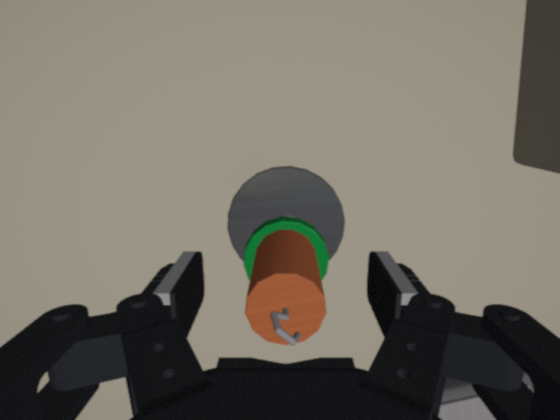

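Copper is released and stands well centred: there is green all round its base at (286,240). Rise, then move to look at the pen from above with a tool yaw of about −58°, aligned with the holder.

```bash
python3 -m creep '[{"tx":0,"ty":-0.05,"tz":0,"spin":0,"fingers":0.8},{"tx":0,"ty":-0.15,"tz":0,"spin":0,"fingers":0.8},{"tx":0,"ty":-0.27,"tz":0,"spin":0,"fingers":0.8},{"tx":0,"ty":-0.39,"tz":0,"spin":0,"fingers":0.8},{"tx":0,"ty":-0.53,"tz":0,"spin":0,"fingers":0.8},{"tx":0,"ty":-0.53,"tz":0,"spin":0,"fingers":0.8}]'
python3 -c "
from h import *
rows((.53,-.36,.28),-58)"
```

```text
clock: 10.0
tool_pos: [0.6391, -0.1346, 0.2881]
tcp_rot: [-1.557, -0.001, -1.647]
wrist_force: [0.4, -0.4, -1.0]
finger_gap: 0.0685
t=10.00 tx,ty,tz [ 0.5825  0.018  -0.2292] spin -0.6063 now [ 0.6391 -0.1346  0.2881] [-8.921e+01 -8.000e-02 -9.438e+01] q [ 0.1   0.66  0.06  1.42 -0.05  1.04  0.1 ] gap 0.0685 F [ 0.4 -0.4 -1. ]
```

```bash
python3 -m creep '[{"tx":0.58,"ty":0.015,"tz":-0.228,"spin":-0.606,"fingers":0.8},{"tx":0.58,"ty":0.015,"tz":-0.228,"spin":-0.606,"fingers":0.8},{"tx":0.58,"ty":0.015,"tz":-0.228,"spin":-0.606,"fingers":0.8},{"tx":0.58,"ty":0.015,"tz":-0.228,"spin":-0.606,"fingers":0.8},{"tx":0.58,"ty":0.015,"tz":-0.228,"spin":-0.606,"fingers":0.8},{"tx":0.58,"ty":0.015,"tz":-0.228,"spin":-0.606,"fingers":0.8},{"tx":0.58,"ty":0.015,"tz":-0.228,"spin":-0.606,"fingers":0.8},{"tx":0.58,"ty":0.015,"tz":-0.228,"spin":-0.606,"fingers":0.8}]'
python3 -m creep '[{"tx":0,"ty":0,"tz":0,"spin":0,"fingers":0.8},{"tx":0,"ty":0,"tz":0,"spin":0,"fingers":0.8},{"tx":0,"ty":0,"tz":0,"spin":0,"fingers":0.8}]'
python3 - <<'E'
from h import *
im,c=shot("wrist","pics/w11.png")
rows((.53,-.36,.28),-58)
im2,c2=shot("scene","pics/s11.png")
E
```

```text
clock: 10.8
tool_pos: [0.5276, -0.3562, 0.2744]
tcp_rot: [-1.569, 0.001, -1.01]
wrist_force: [0.2, 0.7, 0.7]
finger_gap: 0.0681
clock: 11.1
tool_pos: [0.5274, -0.3569, 0.2747]
tcp_rot: [-1.571, 0.0, -1.01]
wrist_force: [-0.2, -0.1, -0.4]
finger_gap: 0.0683
t=11.15 tx,ty,tz [ 0.0096 -0.0133  0.0023] spin 0.0013 now [ 0.5272 -0.3572  0.2747] [-89.99   0.   -57.92] q [ 0.6   0.66 -0.13  1.48  0.1   1.01  1.  ] gap 0.0685 F [ 0.1  0.5 -0.4]
```

View pics/w11.png

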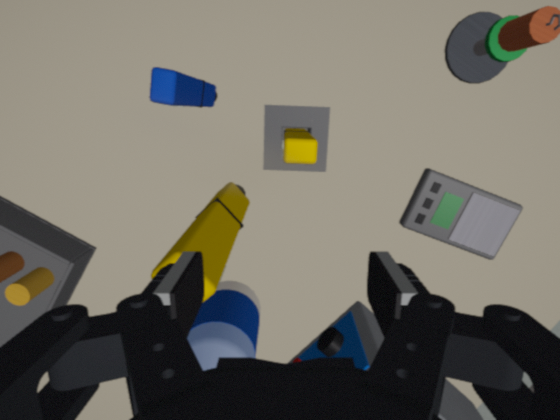

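View pics/s11.png

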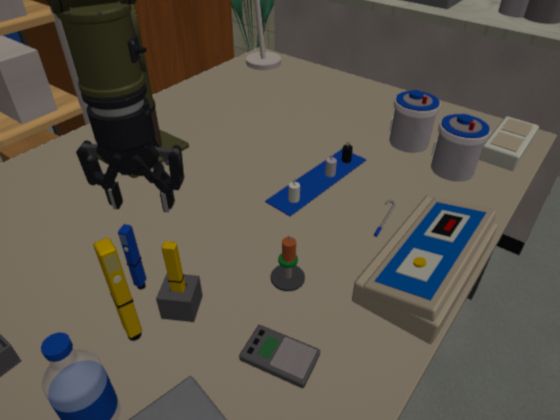

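Wrist view: the holder's top face has corners at (265,104), (330,107), (327,171) and (264,170), with the pen's top at (301,148), so the tool is aligned to within about 2–3°. Scene view: copper stands on the green disc at (288,250). Now the pen and holder in numbers.

```bash
python3 - <<'E'
from h import *
im=cv2.imread("pics/w11.png")[:,:,::-1].copy(); c=pose("wrist")
big=cv2.resize(im[90:185,250:345],None,fx=6,fy=6,interpolation=2); cv2.imwrite("pics/w11z.png",big[:,:,::-1])
h=cv2.cvtColor(im,cv2.COLOR_RGB2HSV)
print(h[125:170:3,301].tolist()); print(h[148,275:325:3].tolist())
m=cv2.inRange(h,(0,0,60),(179,70,125)); m[:90]=0;m[185:]=0;m[:,:250]=0;m[:,345:]=0
cs=max(cv2.findContours(m,0,2)[0],key=cv2.contourArea); r=cv2.minAreaRect(cs); print(r)
b=cv2.boxPoints(r); P=np.array([onz(c,p,.06) for p in b]); print(P.round(4),P.mean(0),[np.linalg.norm(P[i]-P[i-1]).round(4) for i in range(4)],[np.degrees(np.arctan2(*(P[i]-P[i-1])[[1,0]])).round(1) for i in range(4)])
E
```

```text
[[120, 2, 103], [23, 102, 95], [26, 222, 77], [25, 255, 94], [25, 250, 99], [26, 255, 173], [26, 255, 193], [26, 255, 193], [26, 255, 193], [26, 255, 191], [26, 255, 191], [27, 255, 189], [26, 242, 174], [21, 46, 117], [18, 12, 110]]
[[10, 7, 106], [170, 7, 107], [30, 11, 111], [24, 145, 137], [26, 255, 181], [26, 255, 189], [26, 255, 190], [27, 255, 191], [26, 255, 192], [27, 255, 193], [26, 255, 194], [26, 255, 195], [26, 255, 196], [26, 255, 193], [24, 127, 141], [150, 2, 106], [0, 0, 106]]
((295.734130859375, 137.912841796875), (64.26018524169922, 64.4139175415039), 2.2025983333587646)
[[ 0.5028 -0.3629  0.06  ]
 [ 0.4722 -0.3075  0.06  ]
 [ 0.5265 -0.2763  0.06  ]
 [ 0.5597 -0.3303  0.06  ]] [ 0.51529714 -0.31927671  0.06      ] [np.float64(0.0656), np.float64(0.0632), np.float64(0.0626), np.float64(0.0634)] [np.float64(-150.2), np.float64(118.9), np.float64(29.9), np.float64(-58.4)]
```

View pics/w11z.png

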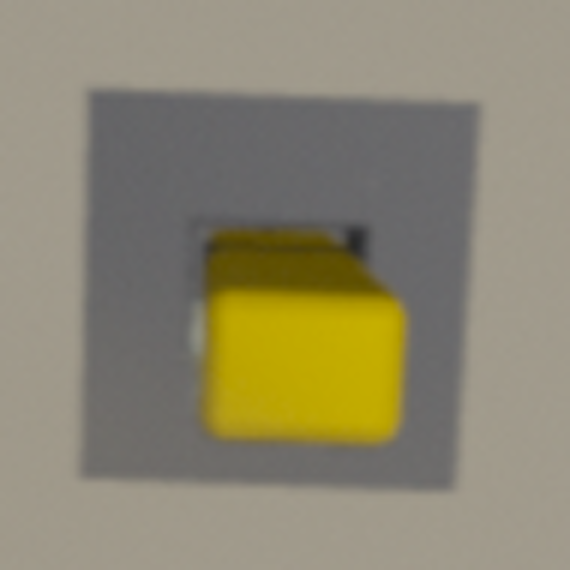

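The zoom shows the 24 mm side along the jaw axis and the pen top's centre at about (300.6,150.8).

```bash
python3 - <<'E'
from h import *
c=pose("wrist")
a=onz(c,(300.5,150.8),.17); b=onz(c,(295.7,137.9),.06); print(a,b)
for u in ((284.3,150.8),(317,150.8),(300.5,138.5),(300.5,163)): print(onz(c,u,.17))
t=cv2.imread("pics/top0.png")
print("top",onz(pose("top"),(412.5,232.3),.17))
rows((a[0],a[1],.19),-60)
E
```

```text
[ 0.51534908 -0.31898071  0.17      ] [ 0.51486877 -0.31866371  0.06      ]
[ 0.50577932 -0.32496199  0.17      ]
[ 0.52509566 -0.31288891  0.17      ]
[ 0.5107915  -0.31186643  0.17      ]
[ 0.51995085 -0.32616397  0.17      ]
top [ 0.51603717 -0.32077057  0.17      ]
t=11.20 tx,ty,tz [-0.097   0.2117  0.0262] spin 0.0344 now [ 0.5271 -0.3574  0.2747] [-90.    -0.   -57.94] q [ 0.6   0.66 -0.13  1.48  0.1   1.01  1.  ] gap 0.0685 F [0.1 0.4 0.6]
```

```bash
python3 -m creep '[{"tx":-0.097,"ty":0,"tz":0.026,"spin":0.035,"fingers":0.8},{"tx":-0.097,"ty":0,"tz":0.026,"spin":0.035,"fingers":0.8},{"tx":-0.097,"ty":0.1,"tz":0.026,"spin":0.035,"fingers":0.8},{"tx":-0.097,"ty":0.2,"tz":0.026,"spin":0.035,"fingers":0.8},{"tx":-0.097,"ty":0.2,"tz":0.026,"spin":0.035,"fingers":0.8},{"tx":-0.097,"ty":0.2,"tz":0.026,"spin":0.035,"fingers":0.8},{"tx":-0.097,"ty":0.2,"tz":0.026,"spin":0.035,"fingers":0.8}]'
python3 - <<'E'
from h import *
im,c=shot("wrist","pics/w12.png")
rows((.5153,-.319,.111),-60)
E
```

```text
clock: 11.9
tool_pos: [0.5165, -0.3203, 0.1968]
tcp_rot: [-1.569, -0.003, -1.049]
wrist_force: [0.5, 0.0, 0.8]
finger_gap: 0.0683
t=11.95 tx,ty,tz [-0.0052  0.2148 -0.0014] spin -0.0017 now [ 0.5165 -0.3204  0.1969] [-89.87  -0.21 -60.1 ] q [ 0.55  0.7  -0.12  1.66  0.11  0.78  0.9 ] gap 0.0681 F [ 0.5 -0.6  0.1]
```

View pics/w12.png

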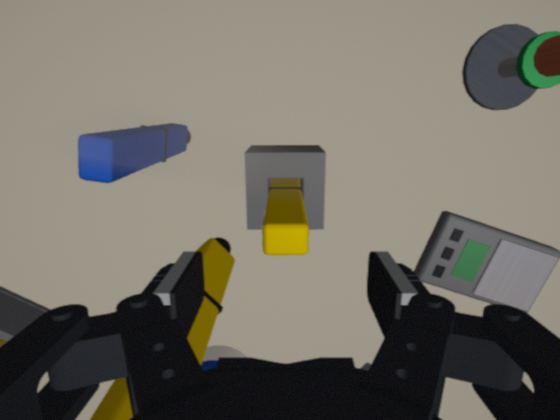

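```bash
python3 - <<'E'
from h import *
c=pose("wrist"); st=state(); Rm=R(st['tcp_rot'])
g=np.array([.5153,-.319,0])
for n,p in (("nose wrist",onz(c,(222,246),.005)),("top face top-cam",onz(pose("top"),(472.5,242),.217)),("nose top",onz(pose("top"),(430,242),.005)),("blue top",onz(pose("top"),(418,282.5),.15)),("blue nose w",onz(c,(187,135),.005))):
    print(n,p.round(3),"tool x,z rel pen",(Rm.T@(p-g))[[0,2]].round(3))
# height of big pen by triangulation top0/scene0 top face
print(tri(pose("top"),(474,242),pose("scene"),(106,245)))
E
```

```text
nose wrist [ 0.495 -0.411  0.005] tool x,z rel pen [ 0.069 -0.064]
top face top-cam [ 0.495 -0.423  0.217] tool x,z rel pen [ 0.081 -0.069]
nose top [ 0.5   -0.415  0.005] tool x,z rel pen [ 0.076 -0.061]
blue top [ 0.412 -0.335  0.15 ] tool x,z rel pen [-0.037 -0.097]
blue nose w [ 0.416 -0.328  0.005] tool x,z rel pen [-0.041 -0.091]
(array([ 0.49579913, -0.41734757,  0.23153944]), np.float64(0.0048656401977763735))
```

The big yellow pen is about 75 mm off along tool x, so it stays clear of the gripper body by about 12 mm. Descend with the fingers somewhat narrower and close.

```bash
python3 -m creep '[{"tx":-0.004,"ty":0.05,"tz":-0.001,"spin":0,"fingers":0.65},{"tx":-0.004,"ty":0.12,"tz":-0.001,"spin":0,"fingers":0.65},{"tx":-0.004,"ty":0.18,"tz":-0.001,"spin":0,"fingers":0.65},{"tx":-0.004,"ty":0.215,"tz":-0.001,"spin":0,"fingers":0.65},{"tx":-0.004,"ty":0.215,"tz":-0.001,"spin":0,"fingers":0.65},{"tx":-0.004,"ty":0.215,"tz":-0.001,"spin":0,"fingers":0.65},{"tx":-0.004,"ty":0.215,"tz":-0.001,"spin":0,"fingers":0.65}]'
python3 - <<'E'
from h import *
im,c=shot("wrist","pics/w13.png")
rows((.5153,-.319,.111),-60)
E
```

```text
clock: 12.65
tool_pos: [0.515, -0.3189, 0.1102]
tcp_rot: [-1.569, -0.003, -1.049]
wrist_force: [-0.5, 0.5, 0.2]
finger_gap: 0.0556
t=12.70 tx,ty,tz [ 0.0008 -0.0022  0.0009] spin -0.0016 now [ 0.5148 -0.3189  0.1101] [-89.91  -0.13 -60.09] q [ 0.54  0.82 -0.1   1.73  0.13  0.59  0.88] gap 0.0554 F [ 0.1 -0.1  0.2]
```

View pics/w13.png

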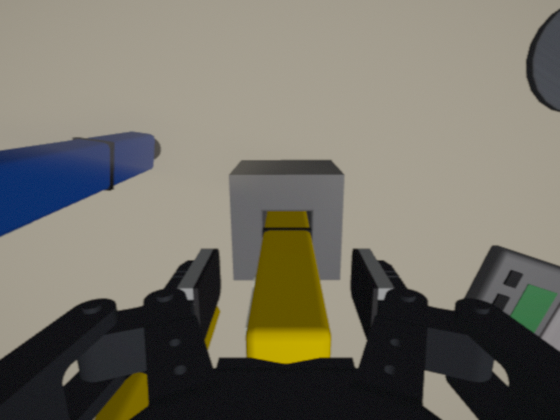

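The pen is centred between the pads. Close with 30 N, then lift.

```bash
python3 -m creep '[{"tx":0,"ty":0,"tz":0,"spin":0,"fingers":0},{"tx":0,"ty":0,"tz":0,"spin":0,"fingers":0},{"tx":0,"ty":0,"tz":0,"spin":0,"fingers":0},{"tx":0,"ty":0,"tz":0,"spin":0,"fingers":0},{"tx":0,"ty":0,"tz":0,"spin":0,"fingers":0},{"tx":0,"ty":0,"tz":0,"spin":0,"fingers":0}]' 30
python3 -m creep '[{"tx":0,"ty":-0.04,"tz":0,"spin":0,"fingers":0},{"tx":0,"ty":-0.08,"tz":0,"spin":0,"fingers":0},{"tx":0,"ty":-0.12,"tz":0,"spin":0,"fingers":0},{"tx":0,"ty":-0.16,"tz":0,"spin":0,"fingers":0},{"tx":0,"ty":-0.19,"tz":0,"spin":0,"fingers":0},{"tx":0,"ty":-0.19,"tz":0,"spin":0,"fingers":0},{"tx":0,"ty":-0.19,"tz":0,"spin":0,"fingers":0}]'
python3 - <<'E'
from h import *
im,c=shot("wrist","pics/w14.png")
rows((.5153,-.319,.111),-60)
im,c=shot("scene","pics/s14.png")
E
```

```text
clock: 13.3
tool_pos: [0.514, -0.3186, 0.1092]
tcp_rot: [-1.571, -0.001, -1.049]
wrist_force: [-1.2, 0.2, 5.1]
finger_gap: 0.0237
clock: 14.0
tool_pos: [0.5135, -0.3182, 0.1842]
tcp_rot: [-1.571, 0.001, -1.049]
wrist_force: [-0.3, 0.1, -1.0]
finger_gap: 0.0235
t=14.05 tx,ty,tz [0.0048 0.182  0.0033] spin -0.0015 now [ 0.5133 -0.318   0.1838] [-9.005e+01  8.000e-02 -6.009e+01] q [ 0.54  0.72 -0.12  1.68  0.11  0.75  0.9 ] gap 0.0237 F [ 0.4  0.1 -1.2]
```

View pics/w14.png

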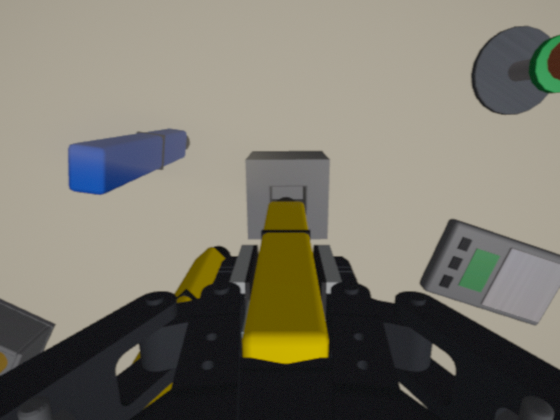

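View pics/s14.png

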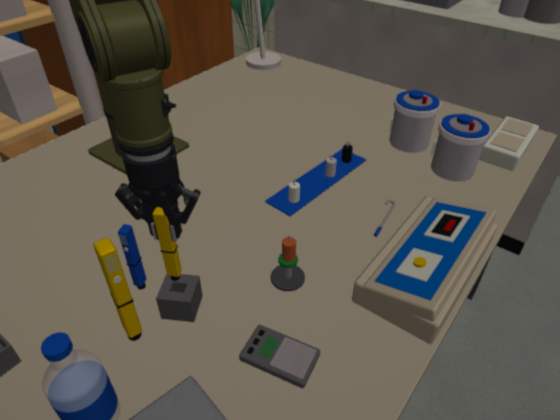

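The pen is out of the holder and its lens is about 25 mm above the holder's top. In the wrist view it hangs straight in the pads, and in the scene view at (168,245). Next I carry it to the post side of the holder, lower it beside the block, and push it against the top edge so it pivots in the pads.

```bash
python3 -m creep '[{"tx":-0.07,"ty":0,"tz":0,"spin":0,"fingers":0},{"tx":-0.133,"ty":0,"tz":0,"spin":0,"fingers":0},{"tx":-0.133,"ty":0,"tz":0,"spin":0,"fingers":0},{"tx":-0.133,"ty":0.08,"tz":0,"spin":0,"fingers":0},{"tx":-0.133,"ty":0.17,"tz":0,"spin":0,"fingers":0},{"tx":-0.133,"ty":0.17,"tz":0,"spin":0,"fingers":0},{"tx":-0.133,"ty":0.17,"tz":0,"spin":0,"fingers":0},{"tx":-0.133,"ty":0.17,"tz":0,"spin":0,"fingers":0}]' 25
python3 - <<'E'
from h import *
im,c=shot("wrist","pics/w15.png")
st=state();print("tool x,z rel holder",(R(st['tcp_rot']).T@(st['tool_pos']-np.array([.515,-.319,.06]))).round(4))
rows((.5153,-.319,.116),-60)
im,c=shot("scene","pics/s15.png")
E
```

```text
clock: 14.9
tool_pos: [0.4884, -0.273, 0.118]
tcp_rot: [-1.569, -0.002, -1.049]
wrist_force: [-0.4, -0.4, -1.2]
finger_gap: 0.0235
tool x,z rel holder [-0.053  -0.0583  0.0001]
t=14.95 tx,ty,tz [0.1331 0.0058 0.0007] spin -0.0018 now [ 0.4885 -0.273   0.1182] [-89.9   -0.15 -60.11] q [ 0.48  0.76 -0.09  1.87  0.13  0.51  0.82] gap 0.0241 F [-0.3  0.1 -0.9]
```

View pics/w15.png

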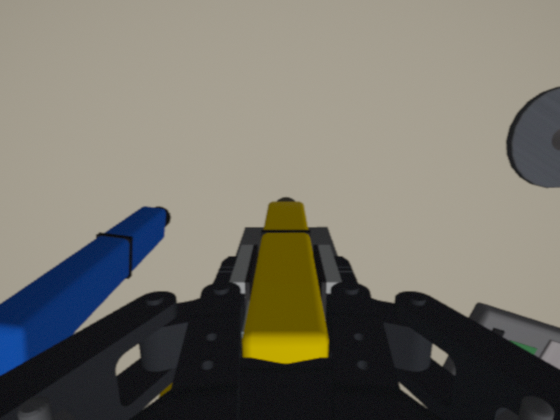

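View pics/s15.png

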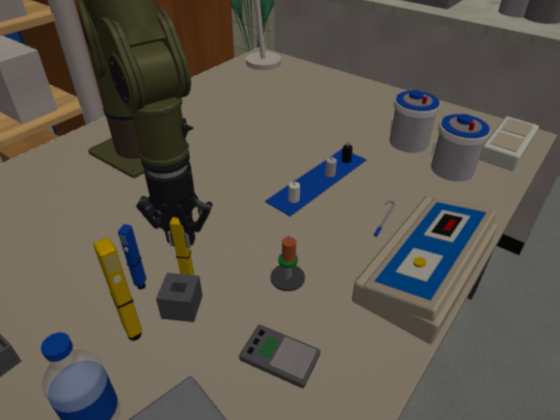

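The pen hangs beside the holder, with the lens about 17 mm above the table. Push in stages.

```bash
python3 -m creep '[{"tx":0.02,"ty":0.012,"tz":0,"spin":0,"fingers":0},{"tx":0.035,"ty":0.012,"tz":0,"spin":0,"fingers":0},{"tx":0.05,"ty":0.012,"tz":0,"spin":0,"fingers":0},{"tx":0.065,"ty":0.012,"tz":0,"spin":0,"fingers":0},{"tx":0.08,"ty":0.012,"tz":0,"spin":0,"fingers":0},{"tx":0.095,"ty":0.012,"tz":0,"spin":0,"fingers":0},{"tx":0.11,"ty":0.012,"tz":0,"spin":0,"fingers":0},{"tx":0.12,"ty":0.012,"tz":0,"spin":0,"fingers":0}]'
python3 - <<'E'
from h import *
im,c=shot("wrist","pics/w16.png")
st=state();print("tool x,z rel holder",(R(st['tcp_rot']).T@(st['tool_pos']-np.array([.515,-.319,.06]))).round(4))
rows((.5153,-.319,.116),-60)
E
```

```text
clock: 15.8
tool_pos: [0.5105, -0.3136, 0.1112]
tcp_rot: [-1.572, 0.003, -1.049]
wrist_force: [-2.6, 4.0, -1.2]
finger_gap: 0.0237
tool x,z rel holder [-0.0061 -0.0513 -0.0013]
t=15.85 tx,ty,tz [ 0.0155 -0.0119  0.0038] spin -0.0022 now [ 0.5109 -0.3144  0.1113] [-9.005e+01  7.000e-02 -6.013e+01] q [ 0.53  0.81 -0.1   1.74  0.14  0.59  0.87] gap 0.0236 F [-1.9  4.2 -2.2]
```

View pics/w16.png

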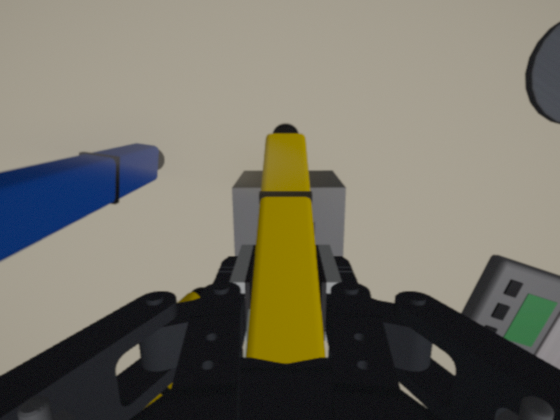

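It is pivoting as planned: the lens has swung to (286,130) with a push of about 5 N. Continue.

```bash
python3 -m creep '[{"tx":0.015,"ty":0,"tz":0.002,"spin":0,"fingers":0},{"tx":0.03,"ty":0,"tz":0.002,"spin":0,"fingers":0},{"tx":0.045,"ty":0,"tz":0.002,"spin":0,"fingers":0},{"tx":0.06,"ty":0,"tz":0.002,"spin":0,"fingers":0},{"tx":0.075,"ty":0,"tz":0.002,"spin":0,"fingers":0},{"tx":0.08,"ty":0,"tz":0.002,"spin":0,"fingers":0},{"tx":0.08,"ty":0,"tz":0.002,"spin":0,"fingers":0},{"tx":0.08,"ty":0,"tz":0.002,"spin":0,"fingers":0}]'
cat >> h.py <<'E'
def penangle(im):
    """lens tip px -> angle of pen about jaw axis, assuming G at tool(0,-.019,0), lens centre at L from G"""
    c=cams.camera_info('wrist');K=c['mtx'];T=c['T_tool_cam']
    return K,T
E
python3 - <<'E'
from h import *
im,c=shot("wrist","pics/w17.png")
st=state();print("tool x,z rel holder",(R(st['tcp_rot']).T@(st['tool_pos']-np.array([.515,-.319,.06]))).round(4))
rows((.5153,-.319,.116),-60)
im,c=shot("scene","pics/s17.png")
ci=cams.camera_info('wrist');K=ci['mtx'];T=ci['T_tool_cam']
def pt(p):
    q=T[:3,:3].T@(np.array(p)-T[:3,3]); return np.array([K[0,0]*q[0]/-q[2]+K[0,2],-K[1,1]*q[1]/-q[2]+K[1,2]]).round(1)
for a in range(30,61,5):
    t=np.radians(a); print(a,"lens",pt((-.12*np.sin(t),-.0187+.12*np.cos(t),0)),"top",pt((.04*np.sin(t),-.0187-.04*np.cos(t),0)))
E
```

```text
clock: 16.65
tool_pos: [0.5284, -0.3421, 0.1122]
tcp_rot: [-1.57, -0.002, -1.049]
wrist_force: [-1.1, 1.0, -1.1]
finger_gap: 0.0236
tool x,z rel holder [ 0.0268 -0.0522  0.0001]
t=16.70 tx,ty,tz [-0.0663 -0.0096  0.0005] spin -0.0017 now [ 0.5284 -0.3421  0.1122] [-89.97  -0.12 -60.1 ] q [ 0.56  0.84 -0.11  1.65  0.14  0.65  0.9 ] gap 0.0236 F [-1.   1.3 -0.1]
30 lens [285.5 120.4] top [285.8 400.1]
35 lens [285.5 105.7] top [285.8 403. ]
40 lens [285.5  90.7] top [285.8 404.8]
45 lens [285.5  75.6] top [285.8 405.4]
50 lens [285.5  60.1] top [285.8 405. ]
55 lens [285.4  44.3] top [285.8 403.6]
60 lens [285.4  28.2] top [285.8 401.3]
```

View pics/w17.png

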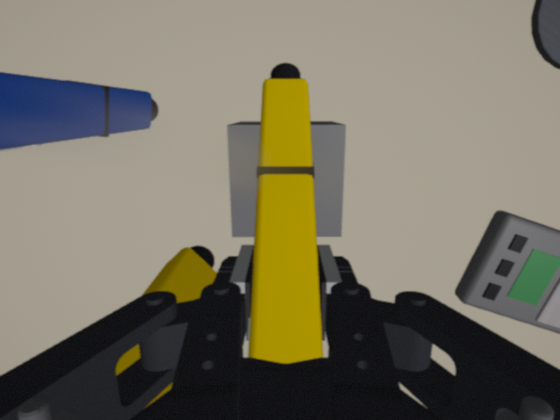

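View pics/s17.png

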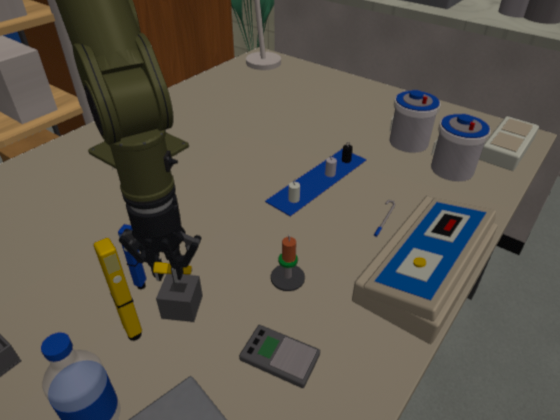

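The pen is now about 45° in the pads (lens at (286,70) in the wrist view), and the push force has dropped to about 1 N. I firm up the grip, lift straight up, and take a careful look at the angle.

```bash
python3 -m creep '[{"tx":0,"ty":0,"tz":0,"spin":0,"fingers":0},{"tx":0,"ty":0,"tz":0,"spin":0,"fingers":0},{"tx":0,"ty":-0.05,"tz":0,"spin":0,"fingers":0},{"tx":0,"ty":-0.12,"tz":0,"spin":0,"fingers":0},{"tx":0,"ty":-0.22,"tz":0,"spin":0,"fingers":0},{"tx":0,"ty":-0.32,"tz":0,"spin":0,"fingers":0},{"tx":0,"ty":-0.37,"tz":0,"spin":0,"fingers":0},{"tx":0,"ty":-0.37,"tz":0,"spin":0,"fingers":0}]' 50
python3 - <<'E'
from h import *
rows((.635,-.31,.26),-90)
E
```

```text
clock: 17.55
tool_pos: [0.5305, -0.343, 0.2639]
tcp_rot: [-1.566, -0.009, -1.049]
wrist_force: [1.1, -1.1, -1.1]
finger_gap: 0.0234
t=17.55 tx,ty,tz [0.0585 0.0116 0.2676] spin 0.4979 now [ 0.5305 -0.343   0.2639] [-89.73  -0.49 -60.13] q [ 0.57  0.66 -0.13  1.52  0.1   0.96  0.93] gap 0.0234 F [ 1.1 -1.1 -1.1]
```

```bash
python3 -m creep '[{"tx":0.058,"ty":0,"tz":0.267,"spin":0.1,"fingers":0},{"tx":0.058,"ty":0,"tz":0.267,"spin":0.2,"fingers":0},{"tx":0.058,"ty":0,"tz":0.267,"spin":0.3,"fingers":0},{"tx":0.058,"ty":0,"tz":0.267,"spin":0.4,"fingers":0},{"tx":0.058,"ty":0,"tz":0.267,"spin":0.5,"fingers":0},{"tx":0.058,"ty":0,"tz":0.267,"spin":0.5,"fingers":0},{"tx":0.058,"ty":0,"tz":0.267,"spin":0.5,"fingers":0},{"tx":0.058,"ty":0,"tz":0.267,"spin":0.5,"fingers":0}]'
python3 - <<'E'
from h import *
im,c=shot("wrist","pics/w18.png")
rows((.635,-.31,.26),-90)
im,c=shot("scene","pics/s18.png")
cv2.imwrite("pics/s18z.png",cv2.resize(im[150:310,170:370,::-1],None,fx=4,fy=4,interpolation=2))
im,c=shot("top","pics/t18.png")
E
```

```text
clock: 18.35
tool_pos: [0.6318, -0.3082, 0.2593]
tcp_rot: [-1.571, 0.0, -1.571]
wrist_force: [-0.8, -0.4, -0.1]
finger_gap: 0.0234
t=18.40 tx,ty,tz [ 0.0045 -0.0012  0.0079] spin -0.0005 now [ 0.6318 -0.3082  0.2595] [-9.001e+01  2.000e-02 -9.003e+01] q [ 0.38  0.78  0.03  1.27 -0.02  1.1   0.4 ] gap 0.0234 F [-0.2  1.5 -1. ]
```

View pics/w18.png

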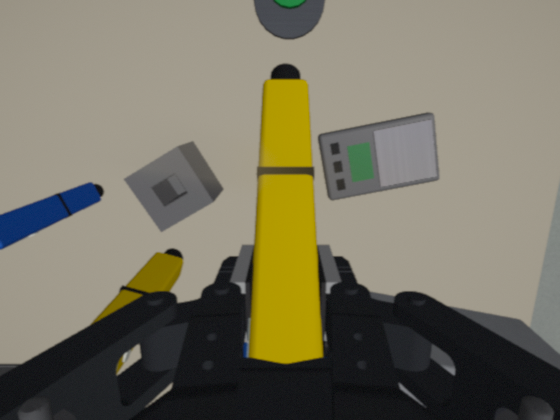

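View pics/s18z.png

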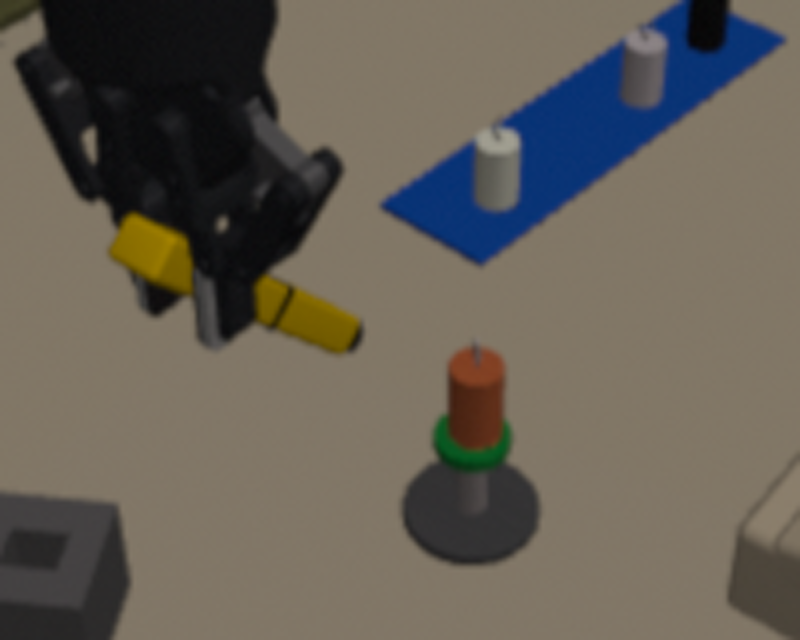

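View pics/t18.png

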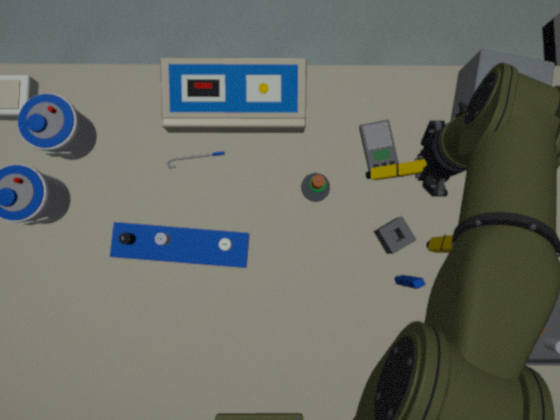

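Copper sits centred on the green disc in all the views. The pen is slanted, with its lens end at about (259,234) in the scene and (368,174) in the top view. Triangulate the lens and check the slant.

```bash
python3 - <<'E'
from h import *
st=state(); Rm=R(st['tcp_rot']); tp=st['tool_pos']
im=cv2.imread("pics/t18.png");cv2.imwrite("pics/t18z.png",cv2.resize(im[145:205,295:445],None,fx=5,fy=5,interpolation=2))
im=cv2.imread("pics/s18.png");cv2.imwrite("pics/s18n.png",cv2.resize(im[195:275,190:310],None,fx=6,fy=6,interpolation=2))
ci=cams.camera_info('wrist');K=ci['mtx'];T=ci['T_tool_cam']
def pt(p):
    q=T[:3,:3].T@(np.array(p)-T[:3,3]); return np.array([K[0,0]*q[0]/-q[2]+K[0,2],-K[1,1]*q[1]/-q[2]+K[1,2]]).round(1)
for a in range(36,56,3):
    t=np.radians(a); l=np.array((-.12*np.sin(t),-.0187+.12*np.cos(t),0)); n=np.array([-np.cos(t),-np.sin(t),0])
    g=np.array([0,-.0187,0]);u=np.array([-np.sin(t),np.cos(t),0])
    print(a,"lens rim",pt(l+.0085*n),"ring? s=85 top surface",pt(g+.085*u+.009*n),"top",pt(g-.04*u+.009*n))
    L=tp+Rm@l; print("   scene",proj(pose('scene'),L).round(1),"top",proj(pose('top'),L).round(1),"pen top scene",proj(pose('scene'),tp+Rm@(g-.04*u)).round(1))
E
```

```text
36 lens rim [286.4  89.8] ring? s=85 top surface [286.6 127.6] top [287.7 397. ]
   scene [251.4 241.2] top [372.3 175.8] pen top scene [203.8 211. ]
39 lens rim [286.4  80.7] ring? s=85 top surface [286.6 121.4] top [287.7 400. ]
   scene [253.2 238. ] top [370.3 175.4] pen top scene [203.1 212.3]
42 lens rim [286.4  71.5] ring? s=85 top surface [286.6 115.3] top [287.6 402.5]
   scene [254.9 234.7] top [368.4 175.1] pen top scene [202.4 213.7]
45 lens rim [286.5  62.2] ring? s=85 top surface [286.6 109.2] top [287.6 404.6]
   scene [256.5 231.4] top [366.6 174.7] pen top scene [201.7 215. ]
48 lens rim [286.5  52.8] ring? s=85 top surface [286.7 103.3] top [287.6 406.2]
   scene [258.1 228. ] top [365.  174.3] pen top scene [201.1 216.4]
51 lens rim [286.5  43.2] ring? s=85 top surface [286.7  97.4] top [287.6 407.3]
   scene [259.6 224.6] top [363.5 173.9] pen top scene [200.5 217.8]
54 lens rim [286.6  33.5] ring? s=85 top surface [286.7  91.7] top [287.5 408. ]
   scene [260.9 221.2] top [362.1 173.4] pen top scene [199.9 219.2]
```

View pics/t18z.png

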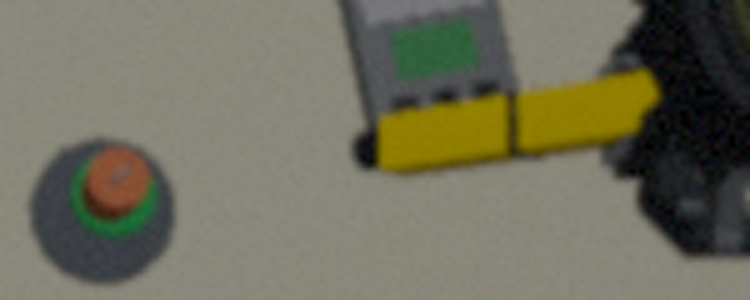

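View pics/s18n.png

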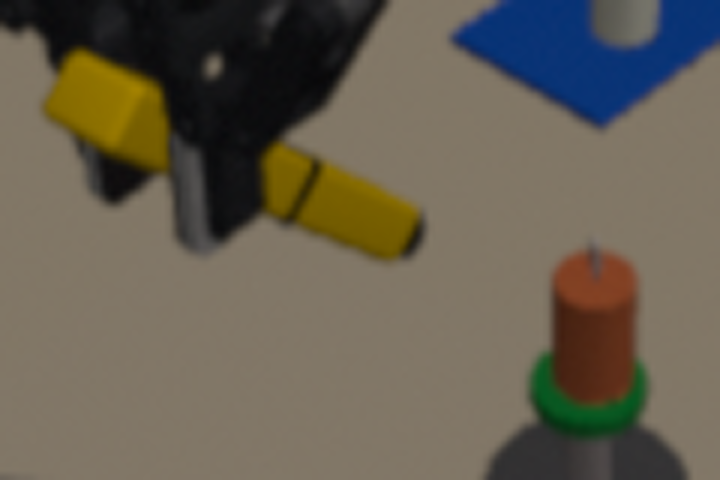

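```bash
python3 - <<'E'
from h import *
st=state(); Rm=R(st['tcp_rot']); tp=st['tool_pos']; G=tp+Rm@np.array([0,-.0187,0]); print("G",G.round(4))
s,t=pose('scene'),pose('top')
C,e=tri(s,(289,242),t,(318.6,181)); print("copper top",C.round(4),e.round(4))
L,e=tri(s,(259.3,234.5),t,(366.8,175)); print("lens",L.round(4),e.round(4),"dist G-L",np.linalg.norm(G-L).round(4))
# band centre: scene, top
B,e=tri(s,(190+305/6,195+190/6),t,(295+513/5,145+122/5)); print("band",B.round(4),e.round(4),np.linalg.norm(B-L))
for n,a,b in(("B-L",B,L),("G-L",G,L)):
    d=a-L; print(n,"elev",np.degrees(np.arctan2(d[2],np.hypot(*d[:2]))).round(1),"az",np.degrees(np.arctan2(d[1],d[0])).round(1))
# scene line: choose elevation such that top end projects on measured
for a in range(36,58,3):
    ar=np.radians(a); u=np.array([0,-np.cos(ar),np.sin(ar)]); print(a,proj(s,L+.16*u).round(1),proj(t,L+.1*u).round(1))
E
```

```text
G [ 0.6319 -0.3082  0.2785]
copper top [ 0.635  -0.1346  0.1024] 0.0026
lens [ 0.6344 -0.2233  0.1876] 0.0052 dist G-L 0.1244
band [ 0.6367 -0.2708  0.2408] 0.0072 0.0713228191164959
B-L elev 48.2 az -87.3
G-L elev 46.9 az -91.7
36 [196.6 235.5] [414.5 168.6]
39 [198.7 230. ] [413.5 168.2]
42 [201.  224.5] [412.4 167.8]
45 [203.5 219. ] [411.2 167.4]
48 [206.2 213.6] [409.7 167.1]
51 [209.  208.3] [408.2 166.7]
54 [212. 203.] [406.5 166.4]
57 [215.2 197.9] [404.7 166.1]
```

The slant comes out between 45° and 49° across the cameras, so about 46.5°, and the lens is at about (0.633, −0.2235, 0.190). For 100 mm from the copper's centre (0.635, −0.134, 0.0825) it must go +20 mm in y, −35 mm in z and +2 mm in x.

```bash
python3 -m creep '[{"tx":-0.015,"ty":0.02,"tz":0.005,"spin":0,"fingers":0},{"tx":-0.03,"ty":0.045,"tz":0.005,"spin":0,"fingers":0},{"tx":-0.04,"ty":0.07,"tz":0.005,"spin":0,"fingers":0},{"tx":-0.05,"ty":0.089,"tz":0.005,"spin":0,"fingers":0},{"tx":-0.05,"ty":0.089,"tz":0.005,"spin":0,"fingers":0},{"tx":-0.05,"ty":0.089,"tz":0.005,"spin":0,"fingers":0},{"tx":-0.05,"ty":0.089,"tz":0.005,"spin":0,"fingers":0},{"tx":-0.05,"ty":0.089,"tz":0.005,"spin":0,"fingers":0}]'
python3 - <<'E'
from h import *
rows((.635,-.29,.22),-90)
im,c=shot("wrist","pics/w19.png")
im,c=shot("scene","pics/s19.png"); cv2.imwrite("pics/s19n.png",cv2.resize(im[190:300,190:310,::-1],None,fx=5,fy=5,interpolation=2))
im,c=shot("top"); cv2.imwrite("pics/t19n.png",cv2.resize(im[145:225,295:445,::-1],None,fx=5,fy=5,interpolation=2))
E
```

```text
clock: 19.3
tool_pos: [0.6343, -0.2886, 0.2249]
tcp_rot: [-1.57, -0.001, -1.573]
wrist_force: [-0.4, 0.3, -1.7]
finger_gap: 0.0235
t=19.30 tx,ty,tz [0.0034 0.0121 0.0017] spin -0.002 now [ 0.6343 -0.2886  0.2249] [-8.994e+01 -4.000e-02 -9.012e+01] q [ 0.35  0.8   0.03  1.33 -0.02  1.01  0.38] gap 0.0235 F [-0.4  0.3 -1.7]
```

View pics/w19.png

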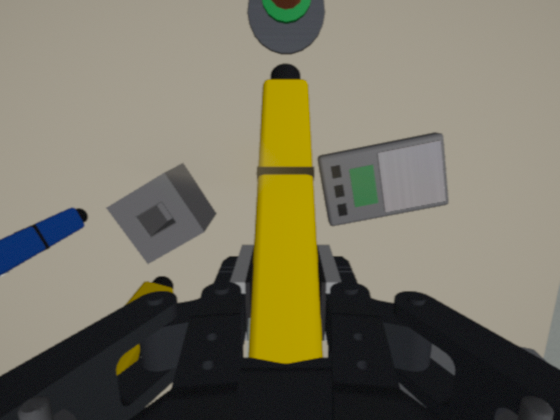

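View pics/s19n.png

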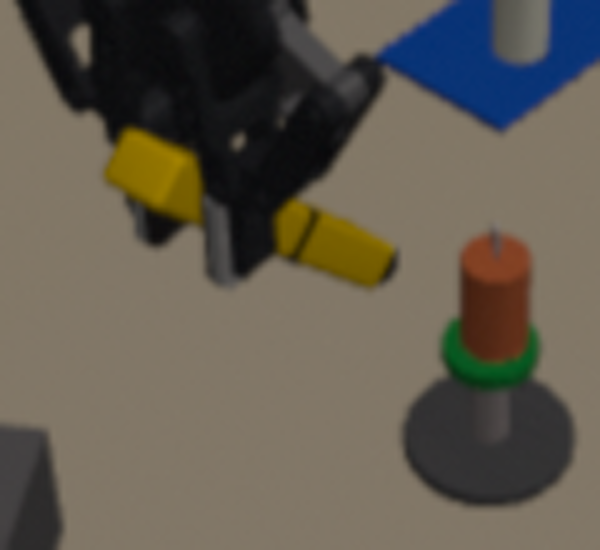

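View pics/t19n.png

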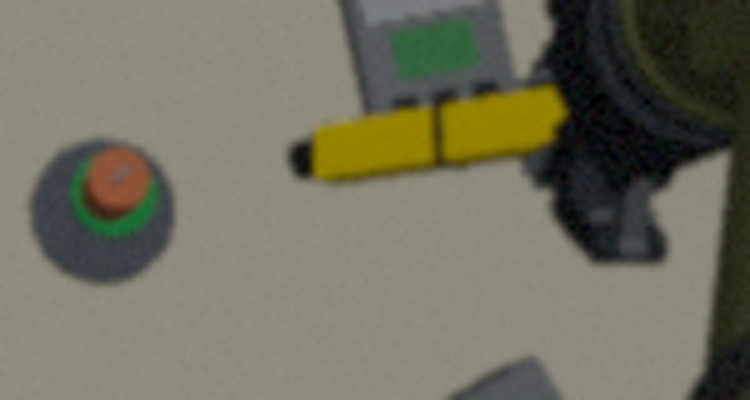

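The pen line aims at the post column in the wrist view (lens at 286, disc at 287). Check the lens, distance and aim numerically.

```bash
python3 - <<'E'
from h import *
st=state(); Rm=R(st['tcp_rot']); tp=st['tool_pos']; print(tp.round(4)); G=tp+Rm@np.array([0,-.0187,0])
s,t=pose('scene'),pose('top')
L1,e=tri(s,(268,243.2),t,(354.6,176.8)); print("lens tri",L1.round(4),e)
a=np.radians(44.5); L2=tp+Rm@np.array([-.12*np.sin(a),-.0187+.12*np.cos(a),0]); print("lens wrist",L2.round(4))
C=np.array([.635,-.134,.0825])
for L in(L1,L2,(L1+L2)/2+np.array([0,0,.001])):
  d=C-L; print("dist",np.linalg.norm(d).round(4),"elev to copper",np.degrees(np.arcsin(-d[2]/np.linalg.norm(d))).round(1))
  u=(L-G)/np.linalg.norm(L-G)
  print("  miss along G-L",np.linalg.norm(np.cross(d,u)).round(4),(d-u*(d@u)).round(4),"pen elev",np.degrees(np.arcsin(-u[2])).round(1))
print(proj(s,C),proj(t,C+[0,0,.0225]))
E
```

```text
[ 0.6342 -0.2883  0.2246]
lens tri [ 0.637  -0.2043  0.1539] 0.006244272785550609
lens wrist [ 0.6344 -0.2042  0.1577]
dist 0.1003 elev to copper 45.4
  miss along G-L 0.0049 [-0.0043  0.0018  0.0015] pen elev 46.8
dist 0.1029 elev to copper 46.9
  miss along G-L 0.0026 [ 0.0005 -0.0018 -0.0018] pen elev 45.5
dist 0.1023 elev to copper 46.6
  miss along G-L 0.0024 [-0.002 -0.001 -0.001] pen elev 45.8
[288.34411115 249.16113789] [318.09501788 180.35718706]
```

The lens is 100–103 mm from the copper's centre, the slant is about 46°, and the aim is within 5 mm. Settle and confirm that nothing drifts.

```bash
python3 -m creep '[{"tx":0,"ty":0.002,"tz":0,"spin":0,"fingers":0},{"tx":0,"ty":0.002,"tz":0,"spin":0,"fingers":0},{"tx":0,"ty":0.002,"tz":0,"spin":0,"fingers":0},{"tx":0,"ty":0.002,"tz":0,"spin":0,"fingers":0},{"tx":0,"ty":0.002,"tz":0,"spin":0,"fingers":0},{"tx":0,"ty":0.002,"tz":0,"spin":0,"fingers":0},{"tx":0,"ty":0.002,"tz":0,"spin":0,"fingers":0},{"tx":0,"ty":0.002,"tz":0,"spin":0,"fingers":0}]'
python3 - <<'E'
from h import *
im,c=shot("scene","pics/s20.png")
a=cv2.imread("pics/s19.png").astype(int); d=np.abs(a-im[:,:,::-1]).max(2); print("moved px",(d>60).sum())
im,c=shot("wrist","pics/w20.png"); st=state(); print(st['tool_pos'],np.abs(st['joint_velocities']).max(),st['finger_gap'],st['clock'])
E
```

```text
clock: 20.25
tool_pos: [0.6341, -0.288, 0.2235]
tcp_rot: [-1.571, 0.0, -1.572]
wrist_force: [-0.4, -0.2, -0.1]
finger_gap: 0.0232
moved px 0
[ 0.63406338 -0.28800161  0.22342436] 0.0021560688316460434 0.023370300509045806 20.35
```

View pics/s20.png

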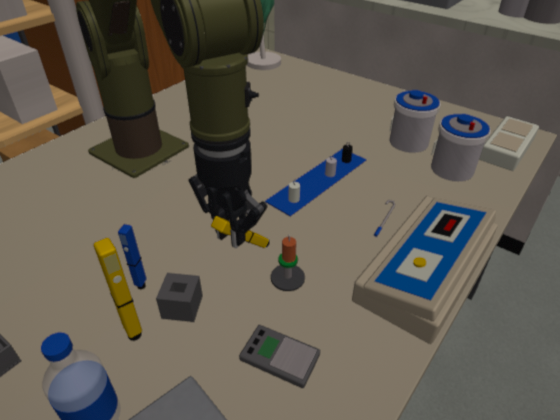

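Copper stands on the post at (288,250), the pen is held slanted toward it at (240,235), and everything else is where it started. Handing in.

```bash
python3 -c "
from plant import env
print(env.finish_job())"
```

```text
the job is handed in; nothing more can be done
None
```

The copper cylinder stands upright in the middle of the green post top, released. The yellow pen is held still at a slant, with its lens pointing down at the copper. I handed the job in at 20.4 s; no verdict is reported.

- **How the slant was made:** the tool can only turn about the vertical. I drew the pen out and pushed its lower part against the fixed holder's top edge, so it swung to the slant between the pads. I then tightened the grip to 50 N and lifted it clear.
- **Pen at the end:** the slant is about 46°. The lens is 100–103 mm from the copper's centre, and the pen's line passes within 5 mm of that centre.
- **Stillness and bystanders:** a second scene picture 0.9 s later showed no change. By eye, the other cylinders, hook and balance were where they started, and the pen touched nothing but the gripper.
- **Disagreements:** scene and top rays to the lens missed each other by about 6 mm, and slant estimates ran from 45° to 49°. Early position estimates for the copper differed by up to 8 mm along its row, so I centred it on the post by close-up views before letting go.

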